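Split a plaster casting mould with a wooden wedge

TASK

Split the two-piece plaster mould on its board: take the square-handled wooden wedge from the rack and press it into the two slanted slots at the ends of the seam, changing sides so that the front half never stands more than 7 mm further open at one slot than at the other, until the halves stand about 11 mm (10 to 14 mm) apart and parallel. Touch the mould with the wedge only, then stand the wedge back in its hole in the rack, fully down, and let go; leave everything else where it is.

Things in the scene. Friction and masses are not known exactly. Their poses are not given: they have to be found in the camera images.
- mould: Mould on its plywood board (210 x 250 x 18 mm): two plaster halves, each 62 mm thick, 200 long, 100 high, tops 126 mm above the bench, a 34 mm square pour hole in the middle. Origin: on the bench under the seam's middle. x = seam normal, from the rear half (fixed, x -62 to 0 mm) to the front half (x 0 to 62 when closed); y along the seam; z up. Slots at y +72 (left) and -72 (right).
- front_half: The half that moves (origin and axes as mould when closed). It slides along mould +x up to 22 mm and swings about the vertical through its origin, with stiff friction: it stays where left, cannot be lifted, is stiffer when moved fast. Starts 0 to 3 mm open. A wedge in one slot opens the seam there, the other slot hardly moves: 8 to 20 N along the wedge at 15 mm/s.
- slot_left (a point): Centre of the mouth of the left (+y) pry slot, on the seam in the plane of the top (mould x 0, y +72, z 126 mm), fixed to the rear half; axes as mould. The slot runs down and inward in the seam plane, 35 degrees from vertical: inward is mould direction (0, -sin 35, -cos 35). It is 32 mm wide in the seam plane and free to over 80 mm along the slot.
- slot_right (a point): The same for the right (-y) slot (mould x 0, y -72, z 126 mm); inward is mould direction (0, +sin 35, -cos 35).
- throat_left (a point): Left slot's throat, 28 mm along the slot from the mouth, at the closed seam. Across the seam the slot funnels from 16 mm (11.5 mm along) to 4 mm at the throat when closed, 2 mm in each half, and is wide beyond. The wedge bears on it: opening there = wedge thickness at the throat less 4 mm. The rear half stays, so the wedge's middle plane must move to mould +x by half the opening.
- throat_right (a point): The same in the right slot. In both slots the rear half's throat edge is 32 mm wide, the front half's is a nib 12 mm wide in the middle of the slot.
- gap_left (a point): Point of the front half that meets slot_left when the mould is closed. Its x in the frame of mould is the opening at the left slot.
- gap_right (a point): The same at the right slot; its x in the frame of mould is the opening there.
- rack: Fixed wooden tool rack, 70 x 210 mm, 108 mm high, origin under its centre, z up. Its top has two holes 100 mm apart at rack y +50 and -50 mm, each 28 mm (rack x) by 30 mm (rack y), open to 8 mm above the bench below.
- wedge: Loose beech wedge, 151 mm long, about 90 g, standing blade down in a hole of the rack, its x along rack x. Origin: centre of the shoulder, which rests on the rack's top; z up along the handle. Handle: block z 0 to 56 mm, 32 thick (x), 40 wide (y). Blade: z 0 to -95, 24 wide (y); thickness (x, symmetric) 23.8 from z 0 to -15, then tapering evenly to 3 mm at the tip (0.26 per mm).
- stick: Bystander in the other hole of the rack: round wooden stick, knob 36 mm diameter and 45 mm high above the rack's top, shank 18 mm. Origin at the knob's underside, z up.
- pig: Bystander: white bisque piggy bank, about 120 x 85 mm, 112 mm high, origin under its middle.
- jar: Bystander: closed glaze jar, 72 mm diameter, 100 mm high, origin under its middle.
- brush_pot: Bystander: white pot with brushes, 80 mm diameter, 95 mm high (brushes up to 175 mm), origin under its middle.
There are look-alikes about, which are no part of the job. Leave any pink look-alike of the rack alone.

How it is judged:
By the outcome, as a careful person would: the job done as asked, in the order asked, and still so for the second after the job is handed in, with the robot touching nothing.
It also fails if it takes over 72 s, if anything falls off the work surface, if the arm or the gripper's body presses on something with over 40 N, if the wrist force passes 120 N, or if a joint passes its speed limit or range.

ROBOT

A 7-joint arm with a two-finger parallel gripper is mounted at the origin on the work surface. World frame = base frame: x ahead of the robot, y to its left, z up, the work surface at z = 0. Lengths are in mm, angles in degrees, forces in N, time in s.
With the tool pointing down it reaches from about 400 to 850 mm from the base axis. Payload 6.9 kg.
Tool frame: the origin (TCP) lies midway between the tips of the shut fingers; the grasp point (between the pads) lies 19 mm behind it; z points along the fingers, y is the line along which they close (so a half turn about z gives the same grasp; the last joint's range is limited). The gripper opens to 85 mm and grips with 20 to 120 N. Pads are 22 mm wide; open, the fingers measure 114 mm over their backs; the gripper's body (76 mm by 85 mm) begins 54 mm behind the grasp point. The pads swing forward as they close: fully open they stand 13 mm farther back than shut.
Start: joints at [81.045, 29.078, -13.613, 85.955, 7.202, 65.827, -8.869], TCP at [161.733, -603.699, 198.775] pointing down, gripper open.
Joint ranges: [-176.47, 176.47], [-13.61, 117.27], [-81.72, 77.17], [0.22, 143.17], [-87.28, 267.28], [10, 112.55], [-165.47, 165.47]. Speed limits (degrees/s): [136.94, 136.94, 180, 180, 180, 180, 180].

INTERFACE

Orientations are given as [roll, pitch, yaw] about the fixed x, y, z axes, in that order (R = Rz(yaw) Ry(pitch) Rx(roll)).
In Python, from bench import ctrl gives the robot as it stands.
- The arm moves only by the tool play_rows, never from a script. Its argument "targets" is a list of rows, each an object with "delta_rot": the turn, a rotation vector about the tool's x, y, z in rad, a list of three; "xyz": the shift along the tool's x, y, z in m, a list of three; "gripper": the finger opening in m, from 0 to 0.0854. A call has exactly 5 rows; each row shifts and turns the commanded pose from where the row before left it, along the tool's axes as they then stand; what a row does not reach is not made up. A row lasts 1/8 s, in which the tool goes at most 62.5 mm and 10.7 degrees, less where a joint would pass 70% of its speed; a pose out of reach is approached as far as the arm can. A call with a gripper value outside its range is refused whole. The fingers move at their own pace and stop on an object; "force" is the grip in N (left out, the last holds). Time passes only in rows, so rows that do not move let the fingers close, or fill a call up. It gives the time, the measured TCP pose, the force, the opening and the grip force at its end, in the units of the state.
- ctrl.get_state(): the state, without advancing time (a new reading comes with each control period).
- ctrl.capture(name): name is "side" or "top" or "wrist"; returns a dict with "pixels" (480x640x3 uint8, red, green, blue), "z_map" (480x640 float32, mm along the optical axis (not along the pixel's ray), 0 where there is no reading), "vertical_fov" (degrees; the focal length in pixels is half the picture's height over the tangent of half this angle, whatever the lens; pixels are square), "cx", "cy" (the principal point, pixels), "distortion" ([k1, k2, p1, p2, k3] as OpenCV has them; the pictures are not rectified), "cam_to_world" (4x4, takes a point from camera to world coordinates). Camera axes: x right, y down, z forward; pixel columns grow to the right and rows downward; lengths in mm; the calibration is good to about 2 mm. A picture is of the moment at which its call begins.
- ctrl.sign_off(): hands the job in; it is judged then, once.
The state is a dict: "t": time; "qpos": joint angles; "joint_velocities": joint speeds; "tau": joint torques, N m; "eef_pos": TCP position; "tcp_rot": TCP orientation; "force": force on the tool from outside, world axes, zero at the start; "wrist_torque": the same for the moment, N m; "opening": finger opening in mm; "gripper_force": force on a finger pad.
Only numpy, scipy, OpenCV 4.12 (cv2) and the standard library are available. Lean on these libraries where they do the work, as an engineer would, in place of code of your own. Each camera call takes 0.05 s, during which the arm holds its last target. There are 200 camera calls.

## Working session

There is one attempt and no reset: what is moved stays moved. The work goes in short steps, Python scripts to look and compute and a tool call to move; the robot and the scene stay as the last step left them, time stands still between calls to the robot, and variables do not carry over. Pictures are saved under pics/ and viewed, at most 10 in all, crops included, and the job is handed in when it is done.

Besides the shell and the picture viewer there is one more tool, called after "Request:" by a JSON object that holds its "op" and its "data". play_rows: Moves the arm, as the interface text tells. Its arguments: {"type":"object","properties":{"targets":{"type":"array","items":{"type":"object","properties":{"delta_rot":{"type":"array","items":{"type":"number"}},"xyz":{"type":"array","items":{"type":"number"}},"gripper":{"type":"number"}}}},"force":{"type":"number"}},"required":["targets"]}

```bash
mkdir -p pics; ls; cat > h.py <<'E'
import numpy as np, cv2, pickle
from scipy.spatial.transform import Rotation as R
from bench import ctrl
def cap(n,save=None):
    c=ctrl.capture(n)
    if save: cv2.imwrite('pics/%s.png'%save,c['pixels'][:,:,::-1]); pickle.dump(c,open('pics/%s.pkl'%save,'wb'))
    return c
def load(s): return pickle.load(open('pics/%s.pkl'%s,'rb'))
def K(c):
    f=240/np.tan(np.radians(c['vertical_fov']/2)); return np.array([[f,0,c['cx']],[0,f,c['cy']],[0,0,1.]])
def rays(c,uv):
    return cv2.undistortPoints(np.array(uv,float).reshape(-1,1,2),K(c),np.array(c['distortion'],float)).reshape(-1,2)
def pts(c,uv):
    n=rays(c,uv); z=np.array([c['z_map'][int(round(v)),int(round(u))] for u,v in uv])
    p=np.c_[n*z[:,None],z]; T=np.array(c['cam_to_world']); return p@T[:3,:3].T+T[:3,3]
def onz(c,uv,h):
    n=rays(c,uv); T=np.array(c['cam_to_world']); d=np.c_[n,np.ones(len(n))]@T[:3,:3].T
    return T[:3,3]+d*((h-T[2,3])/d[:,2])[:,None]
def cloud(c):
    uv=np.stack(np.meshgrid(np.arange(640),np.arange(480)),-1).reshape(-1,2)
    n=rays(c,uv); z=c['z_map'].reshape(-1,1); p=np.c_[n*z,z]; T=np.array(c['cam_to_world'])
    P=p@T[:3,:3].T+T[:3,3]; P[z[:,0]==0]=np.nan; return P.reshape(480,640,3)
E
python3 - <<'E'
from h import *
a=cap('top','top0');b=cap('side','side0')
for c in(a,b): print(c['vertical_fov'],np.array(c['cam_to_world']).round(2).tolist(),c['distortion'])
print(ctrl.get_state())
E
```

```text
pics
48.68394197954907 [[-0.02, -1.0, 0.06, 437.44], [-1.0, 0.02, 0.01, 8.37], [-0.01, -0.06, -1.0, 1270.76], [0.0, 0.0, 0.0, 1.0]] [-0.14712853  0.          0.          0.          0.        ]
51.24907031450677 [[-0.76, -0.35, 0.55, -135.32], [-0.65, 0.39, -0.65, 770.91], [0.01, -0.85, -0.53, 736.42], [0.0, 0.0, 0.0, 1.0]] [-0.05480993  0.          0.          0.          0.        ]
{'t': 0.1, 'qpos': array([ 81.04641059,  29.11991275, -13.60922105,  86.0014862 ,
         7.20313348,  65.82588358,  -8.8709808 ]), 'joint_velocities': array([ 0.04537376, -0.13697262, -0.13231392, -0.15204715, -0.0083963 ,
        0.05652306, -0.06108723]), 'tau': array([-3.66617984e-03, -6.21827817e+01, -2.19363146e+00, -2.50202644e+01,
        1.27271865e-02,  7.81208393e-03, -4.60565730e-05]), 'eef_pos': array([ 161.540277  , -603.26655186,  198.03420618]), 'tcp_rot': array([-1.79911591e+02,  2.54341644e-03,  1.49973603e+01]), 'force': array([-0.00770698, -0.32427691,  0.48517044]), 'wrist_torque': array([ 0.03494413,  0.0274324 , -0.00334717]), 'gripper_force': 0.0, 'opening': 85.34398816908582}
```

View pics/top0.png

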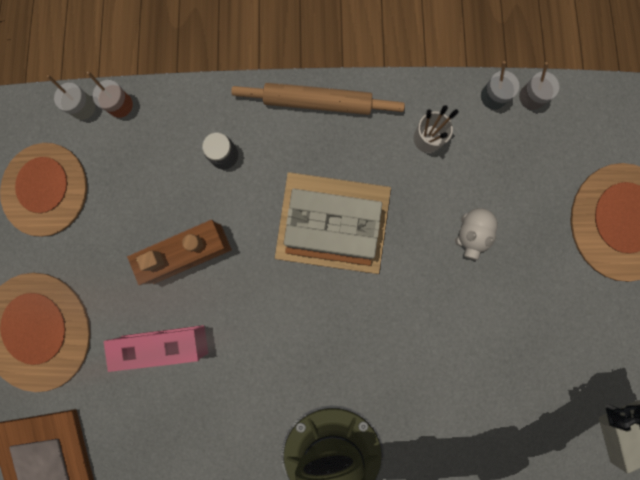

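View pics/side0.png

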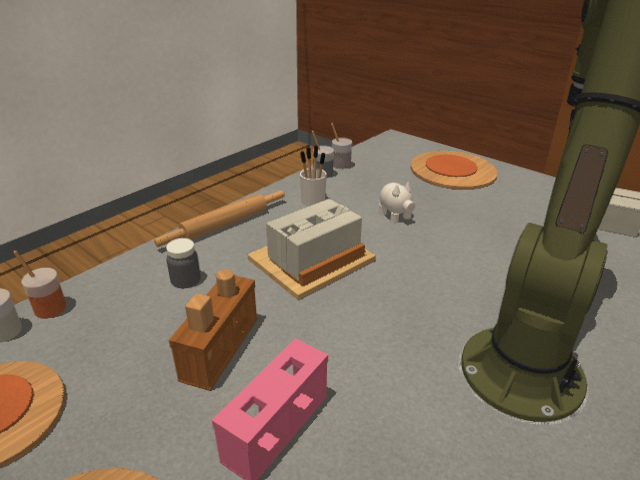

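The top view shows the brown rack around (180,252), with a square handle at (149,260) and a round knob at (192,243). The pink look-alike rack is at (152,350) and the mould at (333,222), with slots near (302,215) and (366,227). Candidates for the wedge are the square block (149,260), the round stick knob (192,243), and nothing in the pink rack. By the description I choose the square one and check it in a crop.

```bash
python3 - <<'E'
from h import *
a=load('top0')['pixels'][:,:,::-1]; b=load('side0')['pixels'][:,:,::-1]
A=cv2.resize(a[165:280,270:400],None,fx=4.6,fy=4.6,interpolation=cv2.INTER_CUBIC)
B=cv2.resize(a[210:290,120:240],(600,400),interpolation=cv2.INTER_CUBIC)
C=cv2.resize(b[195:295,240:380],None,fx=5,fy=5,interpolation=cv2.INTER_CUBIC)
cv2.imwrite('pics/c1.png',A)
D=np.zeros((600,800,3),np.uint8); D[:300,:450]=cv2.resize(B,(450,300)); D[:,:]=D
w=cv2.resize(C,(420,300)); D[300:,:420]=w; cv2.imwrite('pics/c2.png',D)
P=cloud(load('top0'))
# top surfaces
def fit(mask,name):
    q=P[mask][:,:2].astype(np.float32); r=cv2.minAreaRect(q); print(name,len(q),r,cv2.boxPoints(r).round(1).tolist(),np.nanmedian(P[mask][:,2]))
uu,vv=np.meshgrid(np.arange(640),np.arange(480)); Z=P[:,:,2]
box=lambda u0,u1,v0,v1:(uu>u0)&(uu<u1)&(vv>v0)&(vv<v1)
fit(box(270,400,165,280)&(Z>118)&(Z<135),'mouldtop')
fit(box(270,400,165,280)&(Z>12)&(Z<26),'board')
fit(box(120,240,210,290)&(Z>100)&(Z<116),'racktop')
fit(box(120,172,210,290)&(Z>155)&(Z<175),'handle')
fit(box(172,240,210,290)&(Z>145)&(Z<162),'knob')
np.set_printoptions(linewidth=200,suppress=True)
print(Z[190:270:3,333].round())
E
```

```text
mouldtop 4581 ((547.4067993164062, -9.523460388183594), (200.3932647705078, 126.30107879638672), 80.55068969726562) [[468.70001220703125, -98.0], [593.2999877929688, -118.69999694824219], [626.2000122070312, 78.9000015258789], [501.6000061035156, 99.69999694824219]] 125.5659439724277
board 3139 ((557.5414428710938, -11.302276611328125), (251.0443878173828, 208.2928924560547), 80.66232299804688) [[434.3999938964844, -118.30000305175781], [639.9000244140625, -152.10000610351562], [680.7000122070312, 95.69999694824219], [475.1000061035156, 129.5]] 17.85160962044688
racktop 2276 ((490.0051574707031, 342.8910827636719), (72.29562377929688, 212.20484924316406), 22.824167251586914) [[415.5, 426.70001220703125], [497.79998779296875, 231.10000610351562], [564.5, 259.1000061035156], [482.20001220703125, 454.70001220703125]] 107.80129335863057
handle 289 ((471.0229797363281, 388.31060791015625), (32.972984313964844, 41.55229568481445), 22.048583984375) [[447.8999938964844, 401.3999938964844], [463.5, 362.8999938964844], [494.1000061035156, 375.20001220703125], [478.5, 413.79998779296875]] 163.34309703090025
knob 212 ((508.5675048828125, 295.8423767089844), (34.201026916503906, 32.40971755981445), 0.21824996173381805) [[491.3999938964844, 312.0], [491.5, 279.6000061035156], [525.7000122070312, 279.70001220703125], [525.5999755859375, 312.1000061035156]] 152.2501326591165
[ 15.  18. 122. 120. 128. 120. 127. 129. 126.  90.  93.  91.  91.  93. 125. 127. 128. 125. 126. 126. 128.  42.  48.  52.  18.  16.   1.]
```

View pics/c1.png

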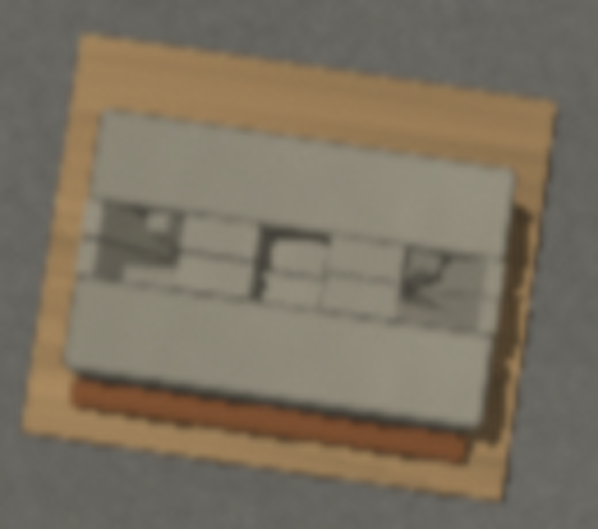

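View pics/c2.png

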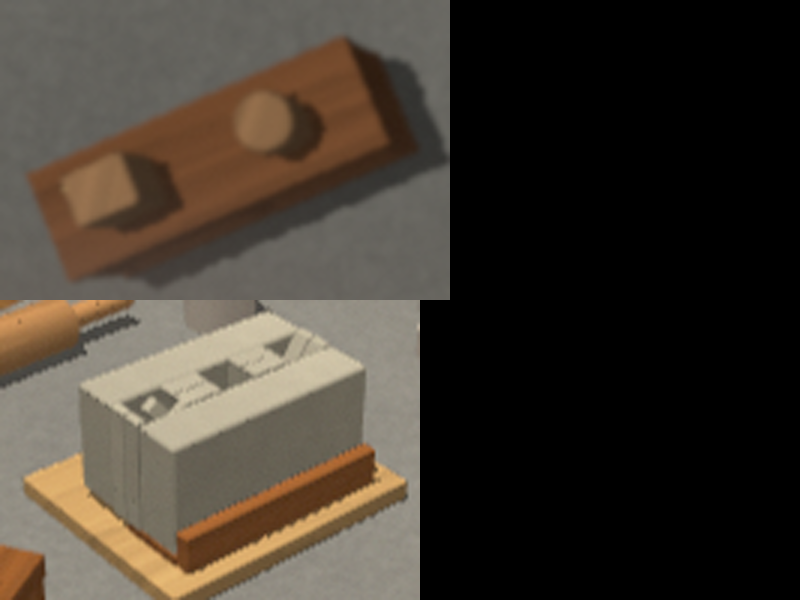

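The crops show the square wedge handle at the rack's +y end. In the mould, the brown fence is on the robot side, so the rear half is there. The nibs (157,218) and (430,260) are on the far side, so mould x points to world +x, yaw about -9.4°. Next I check the kinematics (it looks like an xArm7) to choose the wrist yaw.

```bash
cat > kin.py <<'E'
import numpy as np
from scipy.optimize import least_squares
from scipy.spatial.transform import Rotation as R
AL=np.radians([0,-90,90,90,90,90,-90]);A=[0,0,0,52.5,77.5,0,76];D=[267,0,293,0,342.5,0,97]
lo=np.array([-176.47,-13.61,-81.72,.22,-87.28,10,-165.47]);hi=np.array([176.47,117.27,77.17,143.17,267.28,112.55,165.47])
def fk0(q):
    T=np.eye(4)
    for al,a,d,t in zip(AL,A,D,np.radians(q)):
        c,s=np.cos(t),np.sin(t);ca,sa=np.cos(al),np.sin(al)
        T=T@np.array([[c,-s,0,a],[s*ca,c*ca,-sa,-d*sa],[s*sa,c*sa,ca,d*ca],[0,0,0,1]])
    return T
E
python3 - <<'E'
from kin import *
q=[81.045,29.078,-13.613,85.955,7.202,65.827,-8.869]
T=fk0(q);print(T.round(3)); print(R.from_matrix(T[:3,:3]).as_euler('xyz',degrees=True), np.degrees(np.arctan2(T[1,3],T[0,3])),np.hypot(T[0,3],T[1,3]),np.hypot(161.733,603.699),np.degrees(np.arctan2(-603.699,161.733)))
E
```

```text
[[ 2.71000e-01  9.61000e-01 -5.10000e-02  1.98588e+02]
 [ 9.53000e-01 -2.75000e-01 -1.30000e-01  5.42502e+02]
 [-1.39000e-01 -1.30000e-02 -9.90000e-01  2.74106e+02]
 [ 0.00000e+00  0.00000e+00  0.00000e+00  1.00000e+00]]
[-179.23311319    8.00219708   74.1285151 ] 69.8943478899587 577.7067980734209 624.9880365975016 -75.00244928525912
```

Request:
{"op": "play_rows", "data": {"targets": [{"xyz": [0.02, -0.02, -0.05], "gripper": 0.085}, {"xyz": [0.035, -0.03, -0.04], "gripper": 0.085}, {"xyz": [0.042, -0.04, -0.01], "gripper": 0.085}, {"xyz": [0.042, -0.04, -0.01], "gripper": 0.085}, {"xyz": [0.042, -0.04, -0.01], "gripper": 0.085}]}}

```text
invalid input
```

Request:
{"op": "play_rows", "data": {"targets": [{"xyz": [0.042, -0.04, 0], "delta_rot": [0, 0, -0.15], "gripper": 0.085}, {"xyz": [0.035, -0.046, 0], "delta_rot": [0, 0, -0.15], "gripper": 0.085}, {"xyz": [0.028, -0.05, 0], "delta_rot": [0, 0, -0.15], "gripper": 0.085}, {"xyz": [0.019, -0.054, 0], "delta_rot": [0, 0, -0.15], "gripper": 0.085}, {"xyz": [0.01, -0.057, 0], "delta_rot": [0, 0, -0.15], "gripper": 0.085}]}}

```text
t: 0.72
eef_pos: [145.0, -340.5, 198.4]
tcp_rot: [-180.0, -0.0, 58.4]
force: [-1.3, -0.8, 1.4]
opening: 84.9
gripper_force: 0.0
```

```bash
python3 - <<'E'
from h import *
s=ctrl.get_state();print(s['t'],s['qpos'].round(1),s['eef_pos'],s['tcp_rot'])
E
```

```text
0.725 [ 86.7   7.  -26.5 120.2   3.9  53.7  26.4] [ 145.04382193 -340.54560414  198.44630472] [-1.79973393e+02 -1.99427624e-02  5.84175046e+01]
```

Request:
{"op": "play_rows", "data": {"targets": [{"xyz": [0.03, 0.01, -0.04], "delta_rot": [0, 0, 0], "gripper": 0.085}, {"xyz": [0.03, 0.01, -0.04], "delta_rot": [0, 0, 0], "gripper": 0.085}, {"xyz": [0.05, 0.02, -0.01], "delta_rot": [0, 0, 0], "gripper": 0.085}, {"xyz": [0.055, 0.02, -0.01], "delta_rot": [0, 0, 0], "gripper": 0.085}, {"xyz": [0.055, 0.02, -0.01], "delta_rot": [0, 0, 0], "gripper": 0.085}]}}

```text
t: 1.35
eef_pos: [330.5, -197.5, 309.3]
tcp_rot: [180.0, 0.0, 57.9]
force: [0.8, -0.9, -0.7]
opening: 85.1
gripper_force: 0.0
```

Request:
{"op": "play_rows", "data": {"targets": [{"xyz": [0.055, 0.02, 0], "delta_rot": [0, 0, 0], "gripper": 0.085}, {"xyz": [0.055, 0.02, 0], "delta_rot": [0, 0, 0], "gripper": 0.085}, {"xyz": [0.055, 0.02, 0], "delta_rot": [0, 0, 0], "gripper": 0.085}, {"xyz": [0.055, 0.02, 0], "delta_rot": [0, 0, -0.13], "gripper": 0.085}, {"xyz": [0.03, 0.01, 0], "delta_rot": [0, 0, -0.13], "gripper": 0.085}]}}

```text
t: 1.98
eef_pos: [537.2, -29.2, 308.0]
tcp_rot: [-179.9, -0.1, 73.2]
force: [0.3, 0.0, -0.4]
opening: 85.0
gripper_force: 0.0
```

```bash
python3 - <<'E'
from h import *
s=ctrl.get_state();print(s['t'],s['qpos'].round(1),s['eef_pos'],s['tcp_rot'])
c=cap('wrist','w1');T=np.array(c['cam_to_world']);print(T.round(2).tolist(),c['vertical_fov'])
E
```

```text
1.975 [ 36.1  22.9 -54.2  87.4  18.6  79.3 -36.1] [537.17456205 -29.17554911 308.01925231] [-1.79931196e+02 -8.30055544e-02  7.32247089e+01]
[[0.96, -0.27, -0.09, 560.32], [-0.29, -0.91, -0.29, 46.21], [-0.0, 0.31, -0.95, 482.67], [0.0, 0.0, 0.0, 1.0]] 69.53051950754259
```

View pics/w1.png

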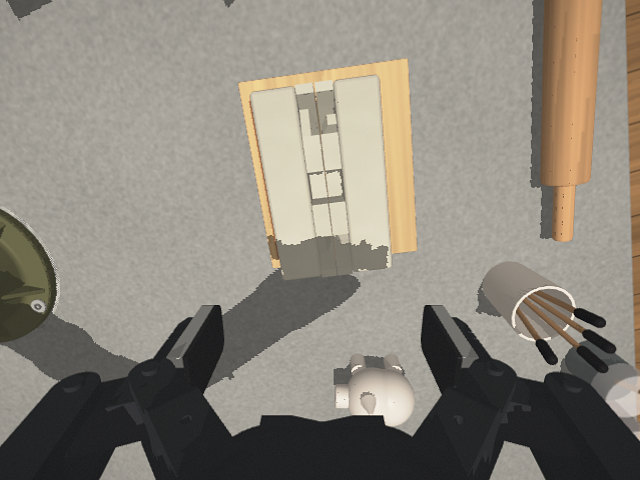

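```bash
cat >> h.py <<'E'
def proj(c,X):
    T=np.linalg.inv(np.array(c['cam_to_world'])); q=X@T[:3,:3].T+T[:3,3]
    return cv2.projectPoints(q.reshape(-1,1,3),np.zeros(3),np.zeros(3),K(c),np.array(c['distortion'],float))[0].reshape(-1,2)
def ortho(c,o,yaw,xr,yr,h,s):
    # rows: x descending (x up), cols: y descending (y+ left)
    xs=np.arange(xr[1],xr[0],-1/s);ys=np.arange(yr[1],yr[0],-1/s)
    Y,X=np.meshgrid(ys,xs);a=np.radians(yaw)
    W=np.stack([o[0]+X*np.cos(a)-Y*np.sin(a),o[1]+X*np.sin(a)+Y*np.cos(a),np.full_like(X,h)],-1).reshape(-1,3)
    m=proj(c,W).astype(np.float32).reshape(X.shape+(2,))
    return cv2.remap(c['pixels'],m[...,0],m[...,1],cv2.INTER_CUBIC)[:,:,::-1]
E
python3 - <<'E'
from h import *
c=load('w1');P=cloud(c);Z=P[:,:,2]
m=(abs(Z-126)<4)&(np.hypot(P[...,0]-547,P[...,1]+9)<140)
q=P[m][:,:2].astype(np.float32);r=cv2.minAreaRect(q);print(r,cv2.boxPoints(r),np.median(P[m][:,2]))
o=(546.3,-9.3);a=np.radians(-9.45)
d=q-np.array(o);x=d@[np.cos(a),np.sin(a)];y=d@[-np.sin(a),np.cos(a)]
for y0 in range(-90,100,20):
    k=abs(y-y0)<10
    print(y0,np.percentile(x[k],[0.5,1,99,99.5]).round(1))
k=abs(x+40)<15;print('y',np.percentile(y[k],[.3,.7,99.3,99.7]));k=abs(x-40)<15;print('y',np.percentile(y[k],[.3,.7,99.3,99.7]))
I=ortho(c,o,-9.45,(-75,75),(-110,110),126,3.6)
for xx in range(-70,80,10): cv2.line(I,(0,int((75-xx)*3.6)),(6 if xx else 20,int((75-xx)*3.6)),(0,0,255),1)
for yy in range(-100,110,10): cv2.line(I,(int((110-yy)*3.6),0),(int((110-yy)*3.6),6 if yy else 20),(0,0,255),1)
cv2.imwrite('pics/o1.png',I)
E
```

```text
((547.528564453125, -9.740707397460938), (199.91012573242188, 126.19300842285156), 80.42709350585938) [[ 468.68793   -97.810776]
 [ 593.12366  -118.79698 ]
 [ 626.3692     78.32936 ]
 [ 501.93347    99.31557 ]] 125.35047266852911
-90 [-60.2 -59.6  62.3  62.9]
-70 [-60.6 -60.1  62.8  63.4]
-50 [-60.3 -59.7  62.6  63.1]
-30 [-60.4 -59.7  62.5  63. ]
-10 [-60.8 -60.   62.9  63.6]
10 [-60.5 -59.9  63.   63.7]
30 [-60.6 -60.   62.6  63.3]
50 [-60.6 -60.   63.   63.6]
70 [-60.8 -60.2  63.2  63.5]
90 [-60.5 -60.   62.9  63.6]
y [-97.97016021 -96.93244372  98.00595957  98.73015985]
y [-98.12992051 -97.10793931  97.86536036  98.5377441 ]Traceback (most recent call last):
  File "<stdin>", line 12, in <module>
cv2.error: OpenCV(4.12.0) :-1: error: (-5:Bad argument) in function 'line'
> Overload resolution failed:
>  - Layout of the output array img is incompatible with cv::Mat
>  - Expected Ptr<cv::UMat> for argument 'img'
```

```bash
sed -i 's/cv2.INTER_CUBIC)\[:,:,::-1\]/cv2.INTER_CUBIC)[:,:,::-1].copy()/' h.py
python3 - <<'E'
from h import *
c=load('w1');o=(546.3,-9.3)
I=ortho(c,o,-9.5,(-75,75),(-110,110),126,3.6)
for xx in range(-70,80,10): cv2.line(I,(0,int((75-xx)*3.6)),(6 if xx else 20,int((75-xx)*3.6)),(0,0,255),1)
for yy in range(-100,110,10): cv2.line(I,(int((110-yy)*3.6),0),(int((110-yy)*3.6),6 if yy else 20),(0,0,255),1)
cv2.imwrite('pics/o1.png',I)
E
```

```text
(no output)
```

View pics/o1.png

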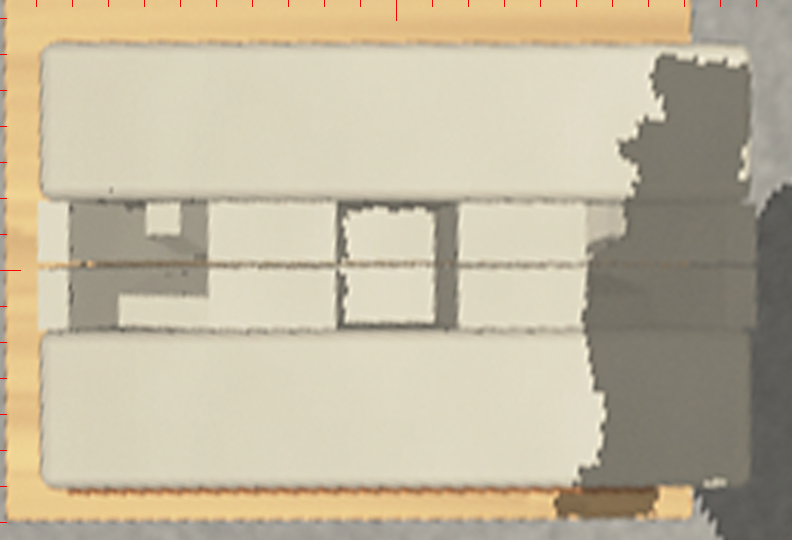

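The rectified top view shows the seam gap at row 265, about 1.4 mm wide. The slots span cols 69–208 on the left and are mirrored on the right, and the edges are at rows 43 and 487. That puts the mould origin at about (547.1, -9.5) with yaw -9.5. Now I go over the wedge.

Request:
{"op": "play_rows", "data": {"targets": [{"xyz": [0.0475, -0.023, 0], "delta_rot": [0, 0, 0], "gripper": 0.085}, {"xyz": [0.0475, -0.023, 0], "delta_rot": [0, 0, 0], "gripper": 0.085}, {"xyz": [0.0475, -0.023, 0], "delta_rot": [0, 0, 0], "gripper": 0.085}, {"xyz": [0.0475, -0.023, 0], "delta_rot": [0, 0, 0], "gripper": 0.085}, {"xyz": [0.0475, -0.023, 0], "delta_rot": [0, 0, 0], "gripper": 0.085}]}}

```text
t: 2.65
eef_pos: [495.2, 230.3, 308.6]
tcp_rot: [-180.0, 0.0, 72.8]
force: [0.5, -1.2, 0.4]
opening: 84.8
gripper_force: 0.0
```

Request:
{"op": "play_rows", "data": {"targets": [{"xyz": [0.0475, -0.023, 0], "delta_rot": [0, 0, 0], "gripper": 0.085}, {"xyz": [0.0475, -0.023, 0], "delta_rot": [0, 0, -0.17], "gripper": 0.085}, {"xyz": [0.045, -0.015, 0], "delta_rot": [0, 0, -0.17], "gripper": 0.085}, {"xyz": [0, 0, 0], "delta_rot": [0, 0, -0.17], "gripper": 0.085}, {"xyz": [0, 0, 0], "delta_rot": [0, 0, -0.17], "gripper": 0.085}]}}

```text
t: 3.28
eef_pos: [470.0, 380.7, 308.2]
tcp_rot: [-179.9, 0.0, 112.2]
force: [0.7, 0.6, -0.5]
opening: 85.2
gripper_force: 0.0
```

```bash
python3 - <<'E'
from h import *
s=ctrl.get_state();print(s['t'],s['qpos'].round(1),s['eef_pos'],s['tcp_rot'])
c=cap('wrist','w2');P=cloud(c);Z=P[:,:,2]
def fit(h,o,r):
    m=(abs(Z-h)<4)&(np.hypot(P[...,0]-o[0],P[...,1]-o[1])<r); q=P[m][:,:2].astype(np.float32)
    if len(q)>20: print(h,len(q),cv2.minAreaRect(q),np.median(P[m],0))
fit(164,(471,388),40);fit(153,(508,296),40);fit(108,(490,343),140)
E
```

```text
3.275 [ -7.3  32.8 -63.1  77.3  28.9  86.9 -45.6] [470.02026228 380.70298951 308.21576899] [-1.79941744e+02  1.72233860e-02  1.12224116e+02]
164 1368 ((471.10906982421875, 389.4934997558594), (31.332763671875, 39.89256286621094), 23.313148498535156) [471.13807366 390.27234838 163.31253835]
153 766 ((509.30670166015625, 297.73419189453125), (34.28403091430664, 34.04023361206055), 70.70695495605469) [508.89601955 298.36892714 152.28283197]
108 8050 ((490.7860412597656, 342.9792785644531), (70.96851348876953, 209.48313903808594), 22.152103424072266) [485.86519776 351.74642463 107.47427653]
```

Request:
{"op": "play_rows", "data": {"targets": [{"xyz": [0.0075, 0.004, 0.04], "delta_rot": [0, 0, 0], "gripper": 0.085}, {"xyz": [0, 0, 0.05], "delta_rot": [0, 0, 0], "gripper": 0.085}, {"xyz": [0, 0, 0.045], "delta_rot": [0, 0, 0], "gripper": 0.085}, {"xyz": [0, 0, 0.035], "delta_rot": [0, 0, 0], "gripper": 0.085}, {"xyz": [0, 0, 0.016], "delta_rot": [0, 0, 0], "gripper": 0.085}]}}

```text
t: 3.95
eef_pos: [471.3, 387.2, 120.7]
tcp_rot: [-179.8, 0.1, 111.7]
force: [1.2, 0.7, 1.0]
opening: 84.8
gripper_force: 0.0
```

Request:
{"op": "play_rows", "data": {"targets": [{"xyz": [0, 0, 0], "delta_rot": [0, 0, 0], "gripper": 0.055}, {"xyz": [0, 0, 0], "delta_rot": [0, 0, 0], "gripper": 0.03}, {"xyz": [0, 0, 0], "delta_rot": [0, 0, 0], "gripper": 0.02}, {"xyz": [0, 0, 0], "delta_rot": [0, 0, 0], "gripper": 0.02}, {"xyz": [0, 0, 0], "delta_rot": [0, 0, 0], "gripper": 0.02}], "force": 80}}

```text
t: 4.58
eef_pos: [472.0, 389.5, 124.7]
tcp_rot: [179.8, -0.1, 111.8]
force: [-0.1, -1.1, 6.4]
opening: 29.0
gripper_force: 79.0
```

Request:
{"op": "play_rows", "data": {"targets": [{"xyz": [0, 0, 0], "delta_rot": [0, 0, 0], "gripper": 0.02}, {"xyz": [0, 0, 0], "delta_rot": [0, 0, 0], "gripper": 0.02}, {"xyz": [0, 0, 0], "delta_rot": [0, 0, 0], "gripper": 0.02}, {"xyz": [0, 0, 0], "delta_rot": [0, 0, 0], "gripper": 0.02}, {"xyz": [0, 0, 0], "delta_rot": [0, 0, 0], "gripper": 0.02}], "force": 80}}

```text
t: 5.2
eef_pos: [472.0, 389.6, 124.7]
tcp_rot: [179.8, -0.1, 111.8]
force: [-0.1, -0.7, 6.5]
opening: 29.0
gripper_force: 78.9
```

Request:
{"op": "play_rows", "data": {"targets": [{"xyz": [0, 0, -0.015], "delta_rot": [0, 0, 0], "gripper": 0.02}, {"xyz": [0, 0, -0.03], "delta_rot": [0, 0, 0], "gripper": 0.02}, {"xyz": [0, 0, -0.045], "delta_rot": [0, 0, 0], "gripper": 0.02}, {"xyz": [0, 0, -0.045], "delta_rot": [0, 0, 0], "gripper": 0.02}, {"xyz": [0, 0, -0.042], "delta_rot": [0, 0, 0], "gripper": 0.02}]}}

```text
t: 5.82
eef_pos: [471.2, 388.8, 302.8]
tcp_rot: [179.9, -0.0, 111.8]
force: [0.8, 0.6, -0.9]
opening: 28.7
gripper_force: 79.4
```

Request:
{"op": "play_rows", "data": {"targets": [{"xyz": [-0.04, 0.0036, 0], "delta_rot": [0, 0, 0], "gripper": 0.02}, {"xyz": [-0.05, 0.0036, 0], "delta_rot": [0, 0, 0], "gripper": 0.02}, {"xyz": [-0.05, 0.0036, 0], "delta_rot": [0, 0, 0], "gripper": 0.02}, {"xyz": [-0.05, 0.0036, 0], "delta_rot": [0, 0, 0], "gripper": 0.02}, {"xyz": [-0.05, 0.0036, 0], "delta_rot": [0, 0, 0.1], "gripper": 0.02}]}}

```text
t: 6.45
eef_pos: [577.9, 171.1, 301.0]
tcp_rot: [179.9, -0.0, 106.0]
force: [0.4, 0.3, -0.7]
opening: 28.9
gripper_force: 79.4
```

Request:
{"op": "play_rows", "data": {"targets": [{"xyz": [0, 0, 0], "delta_rot": [0, 0, 0.15], "gripper": 0.02}, {"xyz": [0, 0, 0], "delta_rot": [0, 0, 0.15], "gripper": 0.02}, {"xyz": [0, 0, 0], "delta_rot": [0, 0, 0.145], "gripper": 0.02}, {"xyz": [0, 0, 0], "delta_rot": [0, -0.15, 0], "gripper": 0.02}, {"xyz": [0, 0, 0], "delta_rot": [0, -0.15, 0], "gripper": 0.02}]}}

```text
t: 7.08
eef_pos: [577.8, 171.6, 302.0]
tcp_rot: [179.9, 17.4, 80.4]
force: [0.8, 0.4, -2.1]
opening: 28.6
gripper_force: 79.4
```

Request:
{"op": "play_rows", "data": {"targets": [{"xyz": [0, 0, 0], "delta_rot": [0, -0.15, 0], "gripper": 0.02}, {"xyz": [0, 0, 0], "delta_rot": [0, -0.161, 0], "gripper": 0.02}, {"xyz": [0, 0, 0], "delta_rot": [0, 0, 0], "gripper": 0.02}, {"xyz": [0, 0, 0], "delta_rot": [0, 0, 0], "gripper": 0.02}, {"xyz": [0, 0, 0], "delta_rot": [0, 0, 0], "gripper": 0.02}]}}

```text
t: 7.7
eef_pos: [577.7, 171.1, 301.2]
tcp_rot: [179.9, 34.9, 80.4]
force: [0.2, 0.2, -1.1]
opening: 29.1
gripper_force: 79.8
```

```bash
cat >> h.py <<'E'
O=np.array([547.1,-9.5,0]);YAW=-9.5;G=111.7
MR=R.from_euler('z',YAW,degrees=True).as_matrix()
def tip(s,side,half):
    """tool error: needed shift in tool axes to put tip at slot mouth axis; returns depth"""
    Rt=R.from_euler('xyz',s['tcp_rot'],degrees=True).as_matrix(); sg=1 if side=='L' else -1
    inw=np.array([0,-sg*np.sin(np.radians(35)),-np.cos(np.radians(35))])
    t=MR.T@(s['eef_pos']+Rt[:,2]*G-O); d=t-np.array([half,sg*72,126])
    des=np.c_[np.cross([1,0,0],inw),[1,0,0],inw]; 
    rv=R.from_matrix((MR.T@Rt).T@des).as_rotvec()
    dep=d@inw; lat=d-dep*inw
    print(side,'t',round(s['t'],2),'depth',round(dep,1),'shift tool needed(mm)',(Rt.T@MR@(-lat)).round(1),'turn needed(rad)',rv.round(3),'F mould',(MR.T@s['force']).round(1),'grip',s['opening'],'q',s['qpos'].round(0))
E
python3 -c "
from h import *
tip(ctrl.get_state(),'L',.7)"
```

```text
L t 7.7 depth -95.6 shift tool needed(mm) [9.2 0.3 0. ] turn needed(rad) [ 0.    -0.002 -0.001] F mould [ 0.2  0.2 -1.1] grip 29.09784524146985 q [-18.  41. -37.  64.  41. 113. -58.]
```

Request:
{"op": "play_rows", "data": {"targets": [{"xyz": [0.0092, 0, 0.01], "delta_rot": [0, 0, 0], "gripper": 0.02}, {"xyz": [0, 0, 0.02], "delta_rot": [0, 0, 0], "gripper": 0.02}, {"xyz": [0, 0, 0.025], "delta_rot": [0, 0, 0], "gripper": 0.02}, {"xyz": [0, 0, 0.02], "delta_rot": [0, 0, 0], "gripper": 0.02}, {"xyz": [0, 0, 0.008], "delta_rot": [0, 0, 0], "gripper": 0.02}]}}

```text
t: 8.32
eef_pos: [570.7, 131.1, 225.6]
tcp_rot: [-179.9, 35.1, 80.5]
force: [0.2, -0.4, -0.5]
opening: 29.2
gripper_force: 79.8
```

```bash
python3 - <<'E'
from h import *
tip(ctrl.get_state(),'L',.7)
c=cap('wrist','w3');b=cap('side','s3')
tip(ctrl.get_state(),'L',.7)
M=O+MR@np.array([0,72,126]);u,v=proj(b,M[None])[0].astype(int);print(u,v,proj(c,M[None]))
I=b['pixels'][:,:,::-1][v-75:v+45,u-70:u+90];I=cv2.resize(I,(400,300),interpolation=cv2.INTER_CUBIC)
J=cv2.resize(c['pixels'][:,:,::-1],(800,600))[0:600]
J=cv2.resize(c['pixels'][:,:,::-1],(400,300))
u2,v2=proj(c,M[None])[0].astype(int);k=c['pixels'][:,:,::-1][max(0,v2-90):v2+90,max(0,u2-120):u2+120]
k=cv2.resize(k,(400,300),interpolation=cv2.INTER_CUBIC)
D=np.zeros((600,800,3),np.uint8);D[:300,:400]=I;D[300:,:400]=J;D[:300,400:]=k
cv2.imwrite('pics/v3.png',D)
E
```

```text
L t 8.32 depth -10.3 shift tool needed(mm) [-0.5  0.7 -0. ] turn needed(rad) [-0.001  0.001  0.   ] F mould [ 0.2 -0.4 -0.5] grip 29.166881438031375 q [-13.  41. -37.  76.  41. 102. -62.]
L t 8.43 depth -11.2 shift tool needed(mm) [-0.9  0.7  0. ] turn needed(rad) [-0.     0.001  0.001] F mould [-0.   0.  -0.8] grip 28.89043460085098 q [-13.  41. -37.  76.  41. 102. -62.]
291 228 [[321.71078605 222.825932  ]]
```

View pics/v3.png

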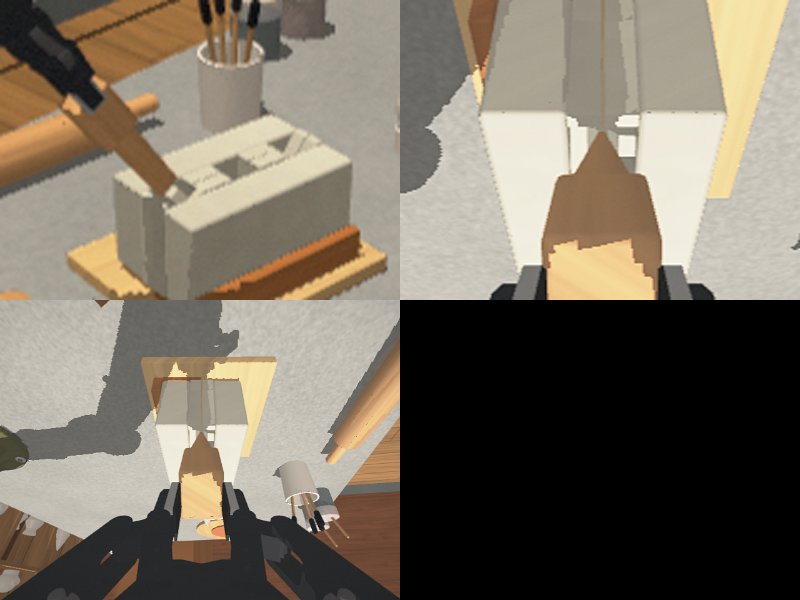

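The side crop shows the wedge at the left slot, tilted correctly. In the wrist crop the tip at (602,132) lines up with the seam at col 602. I insert now.

Request:
{"op": "play_rows", "data": {"targets": [{"xyz": [-0.0007, 0.0003, 0.01], "delta_rot": [0, 0, 0], "gripper": 0.02}, {"xyz": [0, 0, 0.012], "delta_rot": [0, 0, 0], "gripper": 0.02}, {"xyz": [0, 0, 0.01], "delta_rot": [0, 0, 0], "gripper": 0.02}, {"xyz": [0, 0, 0.007], "delta_rot": [0, 0, 0], "gripper": 0.02}, {"xyz": [0, 0, 0.003], "delta_rot": [0, 0, 0], "gripper": 0.02}], "force": 110}}

```text
t: 9.05
eef_pos: [567.1, 108.2, 192.2]
tcp_rot: [-180.0, 35.0, 80.6]
force: [-0.5, 0.2, -0.8]
opening: 28.1
gripper_force: 110.0
```

```bash
python3 -c "
from h import *
tip(ctrl.get_state(),'L',.7)"
```

```text
L t 9.05 depth 30.3 shift tool needed(mm) [-0.9  0.3  0. ] turn needed(rad) [0.001 0.    0.001] F mould [-0.5  0.1 -0.8] grip 28.100235207143662 q [-11.  42. -37.  81.  42.  97. -64.]
```

Request:
{"op": "play_rows", "data": {"targets": [{"xyz": [-0.001, 0, 0.002], "delta_rot": [0, 0, 0], "gripper": 0.02}, {"xyz": [0, 0, 0.002], "delta_rot": [0, 0, 0], "gripper": 0.02}, {"xyz": [0, 0, 0.002], "delta_rot": [0, 0, 0], "gripper": 0.02}, {"xyz": [0, 0.0002, 0.002], "delta_rot": [0, 0, 0], "gripper": 0.02}, {"xyz": [0, 0.0002, 0.002], "delta_rot": [0, 0, 0], "gripper": 0.02}]}}

```text
t: 9.68
eef_pos: [566.5, 102.3, 184.9]
tcp_rot: [-180.0, 35.0, 80.6]
force: [-0.3, 1.8, 1.2]
opening: 28.0
gripper_force: 110.4
```

Request:
{"op": "play_rows", "data": {"targets": [{"xyz": [0, 0.0003, 0.002], "delta_rot": [0, 0, 0], "gripper": 0.02}, {"xyz": [0, 0.0003, 0.002], "delta_rot": [0, 0, 0], "gripper": 0.02}, {"xyz": [0, 0.0003, 0.002], "delta_rot": [0, 0, 0], "gripper": 0.02}, {"xyz": [0, 0.0003, 0.002], "delta_rot": [0, 0, 0], "gripper": 0.02}, {"xyz": [0, 0.0003, 0.002], "delta_rot": [0, 0, 0], "gripper": 0.02}]}}

```text
t: 10.3
eef_pos: [567.1, 98.4, 177.9]
tcp_rot: [179.9, 34.8, 80.6]
force: [-1.1, 7.1, 9.9]
opening: 27.9
gripper_force: 111.6
```

```bash
cat >> h.py <<'E'
def gap(name='top'):
    # median mould x of front half's outer top edge band via top cloud at left/right
    c=cap(name);P=cloud(c);q=(P.reshape(-1,3)-O)@MR;q=q[(abs(q[:,2]-126)<5)&(abs(q[:,0])<95)&(abs(q[:,1])<105)]
    for y0 in(72,-72):
        k=q[(abs(q[:,1]-y0)<22)];print(name,y0,'edge x',np.percentile(k[:,0],[1,99]).round(1),len(k))
E
python3 -c "
from h import *
tip(ctrl.get_state(),'L',2);gap()"
```

```text
L t 10.3 depth 47.5 shift tool needed(mm) [-1.5 -0.2 -0. ] turn needed(rad) [ 0.003 -0.003  0.002] F mould [-2.3  6.8  9.9] grip 27.869425686657845 q [-10.  42. -37.  83.  43.  95. -64.]
top 72 edge x [-61.9  63.5] 870
top -72 edge x [-61.2  61.2] 881
```

Request:
{"op": "play_rows", "data": {"targets": [{"xyz": [-0.0005, 0.0003, 0.002], "delta_rot": [0, 0, 0], "gripper": 0.02}, {"xyz": [-0.0005, 0.0003, 0.002], "delta_rot": [0, 0, 0], "gripper": 0.02}, {"xyz": [0, 0.0003, 0.002], "delta_rot": [0, 0, 0], "gripper": 0.02}, {"xyz": [0, 0.0003, 0.002], "delta_rot": [0, 0, 0], "gripper": 0.02}, {"xyz": [0, 0.0003, 0.002], "delta_rot": [0, 0, 0], "gripper": 0.02}]}}

```text
t: 10.98
eef_pos: [567.4, 91.9, 170.2]
tcp_rot: [179.9, 34.8, 80.7]
force: [-1.9, 7.1, 8.8]
opening: 27.9
gripper_force: 111.6
```

```bash
python3 -c "
from h import *
tip(ctrl.get_state(),'L',3);gap()"
```

```text
L t 10.97 depth 57.5 shift tool needed(mm) [-0.7 -0.5 -0. ] turn needed(rad) [ 0.003 -0.003  0.002] F mould [-3.1  6.7  8.8] grip 27.916860962143083 q [-10.  42. -37.  84.  43.  94. -64.]
top 72 edge x [-61.9  66.6] 871
top -72 edge x [-61.2  61.5] 878
```

Request:
{"op": "play_rows", "data": {"targets": [{"xyz": [0, 0, -0.004], "delta_rot": [0, 0, 0], "gripper": 0.02}, {"xyz": [0, 0, -0.012], "delta_rot": [0, 0, 0], "gripper": 0.02}, {"xyz": [0, 0, -0.025], "delta_rot": [0, 0, 0], "gripper": 0.02}, {"xyz": [0, 0, -0.03], "delta_rot": [0, 0, 0], "gripper": 0.02}, {"xyz": [0, 0, -0.03], "delta_rot": [0, 0, 0], "gripper": 0.02}]}}

```text
t: 11.65
eef_pos: [577.4, 147.2, 253.2]
tcp_rot: [179.9, 35.0, 80.6]
force: [0.8, 0.2, -0.6]
opening: 28.3
gripper_force: 110.1
```

Request:
{"op": "play_rows", "data": {"targets": [{"xyz": [0, 0, -0.02], "delta_rot": [0, 0.153, 0], "gripper": 0.02}, {"xyz": [0, 0, -0.02], "delta_rot": [0, 0.153, 0], "gripper": 0.02}, {"xyz": [0, 0, 0], "delta_rot": [0, 0.153, 0], "gripper": 0.02}, {"xyz": [0, 0, 0], "delta_rot": [0, 0.153, 0], "gripper": 0.02}, {"xyz": [-0.045, 0, -0.01], "delta_rot": [0, 0, 0], "gripper": 0.02}]}}

```text
t: 12.28
eef_pos: [573.1, 120.9, 296.8]
tcp_rot: [179.9, -0.1, 80.6]
force: [-0.2, -1.8, -0.6]
opening: 28.1
gripper_force: 110.0
```

Request:
{"op": "play_rows", "data": {"targets": [{"xyz": [-0.055, 0, 0], "delta_rot": [0, 0, 0], "gripper": 0.02}, {"xyz": [-0.055, 0, 0], "delta_rot": [0, 0, 0], "gripper": 0.02}, {"xyz": [-0.055, 0, 0], "delta_rot": [0, 0, 0], "gripper": 0.02}, {"xyz": [-0.055, 0, 0], "delta_rot": [0, 0, 0], "gripper": 0.02}, {"xyz": [-0.055, 0, 0], "delta_rot": [0, 0, 0], "gripper": 0.02}]}}

```text
t: 12.9
eef_pos: [527.7, -151.2, 296.6]
tcp_rot: [179.9, 0.0, 80.6]
force: [0.5, 0.1, -0.2]
opening: 28.1
gripper_force: 110.0
```

Request:
{"op": "play_rows", "data": {"targets": [{"xyz": [0, 0, 0], "delta_rot": [0, 0.153, 0], "gripper": 0.02}, {"xyz": [0, 0, 0], "delta_rot": [0, 0.153, 0], "gripper": 0.02}, {"xyz": [0, 0, 0], "delta_rot": [0, 0.153, 0], "gripper": 0.02}, {"xyz": [0, 0, 0], "delta_rot": [0, 0.153, 0], "gripper": 0.02}, {"xyz": [0, 0, 0], "delta_rot": [0, 0, 0], "gripper": 0.02}]}}

```text
t: 13.52
eef_pos: [527.1, -154.1, 293.1]
tcp_rot: [-179.7, -35.2, 80.0]
force: [1.2, -0.4, -0.8]
opening: 27.8
gripper_force: 110.1
```

```bash
python3 -c "
from h import *
tip(ctrl.get_state(),'R',.6);gap()"
```

```text
R t 13.53 depth -67.6 shift tool needed(mm) [-35.8  -3.3  -0.1] turn needed(rad) [-0.    -0.004 -0.006] F mould [ 1.3 -0.1 -0.8] grip 27.832683219449013 q [ 68.  36. -59.  85.  -5.  78.   5.]
top 72 edge x [-61.8  66.6] 881
top -72 edge x [-61.2  61.1] 880
```

Request:
{"op": "play_rows", "data": {"targets": [{"xyz": [-0.018, -0.0033, 0], "delta_rot": [0, -0.004, -0.006], "gripper": 0.02}, {"xyz": [-0.018, 0, 0.005], "delta_rot": [0, 0, 0], "gripper": 0.02}, {"xyz": [0, 0, 0.02], "delta_rot": [0, 0, 0], "gripper": 0.02}, {"xyz": [0, 0, 0.02], "delta_rot": [0, 0, 0], "gripper": 0.02}, {"xyz": [0, 0, 0.008], "delta_rot": [0, 0, 0], "gripper": 0.02}]}}

```text
t: 14.2
eef_pos: [524.4, -147.2, 230.6]
tcp_rot: [179.8, -34.8, 81.1]
force: [-0.0, -1.0, -0.7]
opening: 28.4
gripper_force: 110.1
```

```bash
python3 - <<'E'
from h import *
c=cap('wrist','w4')
tip(ctrl.get_state(),'R',.6)
M=O+MR@np.array([0,-72,126])
u2,v2=proj(c,M[None])[0].astype(int);print(u2,v2);k=c['pixels'][:,:,::-1][max(0,v2-90):v2+90,max(0,u2-120):u2+120]
k=cv2.resize(k,None,fx=3.3,fy=3.3,interpolation=cv2.INTER_CUBIC)
cv2.imwrite('pics/v4.png',k)
E
```

```text
R t 14.25 depth -12.4 shift tool needed(mm) [-4.6  0.6  0. ] turn needed(rad) [-0.003  0.002  0.008] F mould [-1.2  0.1 -1.5] grip 27.923311125994868 q [ 67.  39. -58.  91.  -3.  70.   7.]
321 225
```

View pics/v4.png

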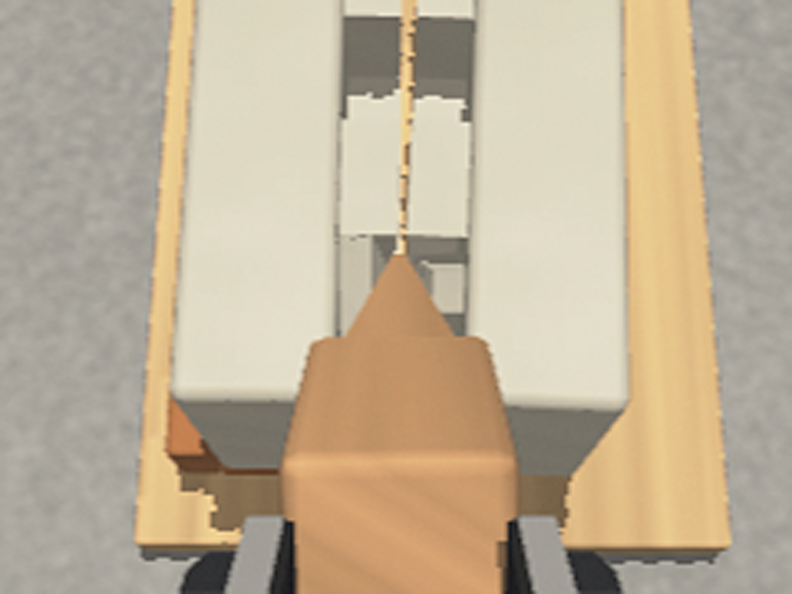

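The wrist crop shows the tip at (402,255) on the seam line (col 402) at the right slot, aligned across the seam. A 4.5 mm shift along the seam is still needed, and then I insert.

Request:
{"op": "play_rows", "data": {"targets": [{"xyz": [-0.0046, 0.0004, 0.002], "delta_rot": [0, 0.002, 0.006], "gripper": 0.02}, {"xyz": [0, 0, 0.012], "delta_rot": [0, 0, 0], "gripper": 0.02}, {"xyz": [0, 0, 0.014], "delta_rot": [0, 0, 0], "gripper": 0.02}, {"xyz": [0, 0, 0.01], "delta_rot": [0, 0, 0], "gripper": 0.02}, {"xyz": [0, 0, 0.005], "delta_rot": [0, 0, 0], "gripper": 0.02}]}}

```text
t: 14.88
eef_pos: [528.6, -126.4, 193.3]
tcp_rot: [-180.0, -35.0, 80.6]
force: [-0.2, -1.4, -0.5]
opening: 28.0
gripper_force: 110.1
```

```bash
python3 -c "
from h import *
tip(ctrl.get_state(),'R',.6)"
```

```text
R t 14.88 depth 30.0 shift tool needed(mm) [-0.7 -0.3  0. ] turn needed(rad) [-0.002 -0.001  0.002] F mould [ 0.  -1.4 -0.5] grip 28.00011829500355 q [ 65.  40. -57.  95.  -2.  64.   6.]
```

Request:
{"op": "play_rows", "data": {"targets": [{"xyz": [-0.0005, 0, 0.003], "delta_rot": [0, 0, 0], "gripper": 0.02}, {"xyz": [0, 0, 0.003], "delta_rot": [0, 0, 0], "gripper": 0.02}, {"xyz": [0, 0.0002, 0.002], "delta_rot": [0, 0, 0], "gripper": 0.02}, {"xyz": [0, 0.0003, 0.002], "delta_rot": [0, 0, 0], "gripper": 0.02}, {"xyz": [0, 0.0003, 0.002], "delta_rot": [0, 0, 0], "gripper": 0.02}]}}

```text
t: 15.5
eef_pos: [530.5, -121.1, 183.8]
tcp_rot: [-180.0, -35.0, 80.6]
force: [-3.7, -3.7, 5.8]
opening: 27.8
gripper_force: 111.1
```

Request:
{"op": "play_rows", "data": {"targets": [{"xyz": [0, 0.0003, 0.002], "delta_rot": [0, 0, 0], "gripper": 0.02}, {"xyz": [0, 0.0003, 0.002], "delta_rot": [0, 0, 0], "gripper": 0.02}, {"xyz": [0, 0.0003, 0.002], "delta_rot": [0, 0, 0], "gripper": 0.02}, {"xyz": [0, 0.0003, 0.002], "delta_rot": [0, 0, 0], "gripper": 0.02}, {"xyz": [0, 0.0003, 0.002], "delta_rot": [0, 0, 0], "gripper": 0.02}]}}

```text
t: 16.12
eef_pos: [532.8, -116.2, 175.9]
tcp_rot: [-180.0, -35.0, 80.6]
force: [-4.4, -6.1, 7.6]
opening: 27.9
gripper_force: 111.4
```

```bash
python3 -c "
from h import *
tip(ctrl.get_state(),'R',2.5);gap()"
```

```text
R t 16.12 depth 50.4 shift tool needed(mm) [ 0.6 -0.9  0. ] turn needed(rad) [-0.001  0.001  0.001] F mould [-3.3 -6.7  7.6] grip 27.914707316373207 q [ 64.  41. -56.  97.  -2.  61.   6.]
top 72 edge x [-61.7  66.6] 878
top -72 edge x [-61.2  63.8] 878
```

Request:
{"op": "play_rows", "data": {"targets": [{"xyz": [0, 0.0002, 0.002], "delta_rot": [0, 0, 0], "gripper": 0.02}, {"xyz": [0, 0.0002, 0.002], "delta_rot": [0, 0, 0], "gripper": 0.02}, {"xyz": [0, 0.0002, 0.002], "delta_rot": [0, 0, 0], "gripper": 0.02}, {"xyz": [0, 0.0002, 0.002], "delta_rot": [0, 0, 0], "gripper": 0.02}, {"xyz": [0, 0.0002, 0.002], "delta_rot": [0, 0, 0], "gripper": 0.02}]}}

```text
t: 16.8
eef_pos: [534.8, -110.9, 167.7]
tcp_rot: [-180.0, -35.0, 80.6]
force: [-5.9, -6.5, 9.1]
opening: 27.8
gripper_force: 111.5
```

Request:
{"op": "play_rows", "data": {"targets": [{"xyz": [0, 0.0002, 0.002], "delta_rot": [0, 0, 0], "gripper": 0.02}, {"xyz": [0, 0.0002, 0.002], "delta_rot": [0, 0, 0], "gripper": 0.02}, {"xyz": [0, 0.0002, 0.002], "delta_rot": [0, 0, 0], "gripper": 0.02}, {"xyz": [0, 0.0002, 0.002], "delta_rot": [0, 0, 0], "gripper": 0.02}, {"xyz": [0, 0.0002, 0.002], "delta_rot": [0, 0, 0], "gripper": 0.02}]}}

```text
t: 17.42
eef_pos: [536.8, -105.4, 159.5]
tcp_rot: [-180.0, -35.0, 80.6]
force: [-4.9, -6.5, 8.1]
opening: 28.1
gripper_force: 111.5
```

```bash
python3 -c "
from h import *
tip(ctrl.get_state(),'R',5);gap();gap()
cap('wrist','w5')"
```

```text
R t 17.43 depth 70.3 shift tool needed(mm) [ 0.7 -0.6 -0. ] turn needed(rad) [-0.001  0.001  0.001] F mould [-3.8 -7.2  8.1] grip 28.14311783362584 q [ 63.  42. -56.  98.  -1.  58.   6.]
top 72 edge x [-61.7  65.9] 883
top -72 edge x [-61.2  68.7] 871
top 72 edge x [-61.8  66. ] 885
top -72 edge x [-61.4  68.6] 878
```

```bash
cat >> h.py <<'E'
def gw(c,f=None):
    I=ortho(c,O[:2],YAW,(-75,85),(-110,110),126,4).astype(float).mean(2)
    P=cloud(c);q=(P.reshape(-1,3)-O)@MR;q=q[(abs(q[:,2]-126)<4)&(abs(q[:,0])<95)&(abs(q[:,1])<105)]
    for y0 in(92,72,40,28,-28,-40,-72,-92):
        k=q[(abs(q[:,1]-y0)<6)]
        if len(k)<30: print(y0,'none');continue
        x=np.sort(k[:,0]);h=np.histogram(x,np.arange(-20,30,.5))[0]
        inn=x[(x>-12)&(x<25)];d=np.diff(inn);j=d.argmax() if len(d) else 0
        print(y0,'outer',x[[3,-4]].round(1),'gap',(inn[j].round(1),inn[j+1].round(1)) if len(d) else None,len(k))
E
python3 - <<'E'
from h import *
gw(load('w1'));print();gw(load('w4'));print();gw(load('w5'))
E
```

```text
92 outer [-61.8  63. ] gap (np.float64(-0.9), np.float64(1.1)) 1628
72 outer [-62.   63.3] gap (np.float64(17.9), np.float64(18.2)) 1208
40 outer [-61.9  63. ] gap (np.float64(-0.8), np.float64(0.8)) 1535
28 outer [-62.   62.9] gap (np.float64(-0.7), np.float64(0.8)) 1470
-28 outer [-61.7  63.1] gap (np.float64(-0.5), np.float64(0.7)) 1276
-40 outer [-61.5  62.6] gap (np.float64(-0.5), np.float64(0.7)) 1251
-72 outer [-61.4  62.4] gap (np.float64(18.1), np.float64(18.3)) 838
-92 outer [-61.2  62. ] gap (np.float64(-0.4), np.float64(0.4)) 1017

92 outer [-62.1  68.7] gap (np.float64(-1.0), np.float64(6.3)) 1044
72 outer [-62.1  67.7] gap (np.float64(23.9), np.float64(24.7)) 849
40 outer [-61.7  66.1] gap (np.float64(-1.5), np.float64(4.4)) 1278
28 outer [-61.9  65.7] gap (np.float64(-1.4), np.float64(4.4)) 1309
-28 outer [-61.4  64. ] gap (np.float64(-0.9), np.float64(2.8)) 1525
-40 outer [-61.6  63.4] gap (np.float64(-0.8), np.float64(1.9)) 1572
-72 outer [-61.9  63. ] gap (np.float64(17.6), np.float64(18.4)) 1261
-92 outer [-61.3  61.8] gap (np.float64(24.4), np.float64(24.4)) 1073

92 outer [-61.7  66.8] gap (np.float64(-0.9), np.float64(5.6)) 1754
72 outer [-61.6  67.6] gap (np.float64(23.9), np.float64(24.5)) 1394
40 outer [-61.7  68.1] gap (np.float64(-1.1), np.float64(6.4)) 2136
28 outer [-61.9  68.7] gap (np.float64(-1.1), np.float64(7.1)) 2227
-28 outer [-61.5  70.1] gap (np.float64(-0.5), np.float64(8.5)) 2703
-40 outer [-61.6  70.4] gap (np.float64(-0.4), np.float64(8.5)) 2850
-72 outer [-61.5  71.4] gap None 2296
-92 outer [-61.2  71.7] gap None 2420
```

Request:
{"op": "play_rows", "data": {"targets": [{"xyz": [0, 0.0002, 0.0015], "delta_rot": [0, 0, 0], "gripper": 0.02}, {"xyz": [0, 0.0002, 0.0015], "delta_rot": [0, 0, 0], "gripper": 0.02}, {"xyz": [0, 0.0002, 0.0015], "delta_rot": [0, 0, 0], "gripper": 0.02}, {"xyz": [0, 0.0002, 0.0015], "delta_rot": [0, 0, 0], "gripper": 0.02}, {"xyz": [0, 0.0002, 0.001], "delta_rot": [0, 0, 0], "gripper": 0.02}]}}

```text
t: 18.2
eef_pos: [538.3, -101.4, 153.7]
tcp_rot: [-180.0, -35.0, 80.6]
force: [-4.9, -4.5, 6.1]
opening: 27.9
gripper_force: 111.3
```

```bash
python3 -c "
from h import *
tip(ctrl.get_state(),'R',6)
gw(cap('wrist'))"
```

```text
R t 18.2 depth 77.5 shift tool needed(mm) [ 0.6 -0.3 -0. ] turn needed(rad) [-0.001  0.001  0.001] F mould [-4.1 -5.2  6.1] grip 27.930332910634966 q [ 63.  42. -56.  99.  -1.  57.   5.]
92 outer [-61.6  66.4] gap (np.float64(-1.3), np.float64(4.9)) 1819
72 outer [-61.9  67.4] gap (np.float64(24.3), np.float64(24.9)) 1439
40 outer [-61.6  68.6] gap (np.float64(-0.8), np.float64(7.3)) 2253
28 outer [-61.4  69. ] gap (np.float64(-0.7), np.float64(7.3)) 2371
-28 outer [-61.8  71.8] gap (np.float64(-0.8), np.float64(9.4)) 2852
-40 outer [-61.8  72.3] gap (np.float64(-0.7), np.float64(10.0)) 3013
-72 outer [-61.5  73.6] gap None 2460
-92 outer [-61.6  74. ] gap None 2544
```

Request:
{"op": "play_rows", "data": {"targets": [{"xyz": [0, 0, -0.004], "delta_rot": [0, 0, 0], "gripper": 0.02}, {"xyz": [0, 0, -0.02], "delta_rot": [0, 0, 0], "gripper": 0.02}, {"xyz": [0, 0, -0.03], "delta_rot": [0, 0, 0], "gripper": 0.02}, {"xyz": [0, 0, -0.033], "delta_rot": [0, 0, 0], "gripper": 0.02}, {"xyz": [0, 0, -0.033], "delta_rot": [0, 0, 0], "gripper": 0.02}]}}

```text
t: 18.88
eef_pos: [527.8, -169.2, 252.8]
tcp_rot: [179.9, -35.0, 80.6]
force: [0.1, -0.5, -0.6]
opening: 28.1
gripper_force: 110.0
```

Request:
{"op": "play_rows", "data": {"targets": [{"xyz": [0, 0, -0.02], "delta_rot": [0, -0.153, 0], "gripper": 0.02}, {"xyz": [0, 0, -0.02], "delta_rot": [0, -0.153, 0], "gripper": 0.02}, {"xyz": [0, 0, 0], "delta_rot": [0, -0.153, 0], "gripper": 0.02}, {"xyz": [0, 0, 0], "delta_rot": [0, -0.153, 0], "gripper": 0.02}, {"xyz": [0.045, 0, -0.01], "delta_rot": [0, 0, 0], "gripper": 0.02}]}}

```text
t: 19.5
eef_pos: [531.8, -142.9, 296.7]
tcp_rot: [179.9, 0.2, 80.6]
force: [0.3, 0.2, -0.4]
opening: 27.8
gripper_force: 110.0
```

Request:
{"op": "play_rows", "data": {"targets": [{"xyz": [0.06, 0, 0], "delta_rot": [0, 0, 0], "gripper": 0.02}, {"xyz": [0.06, 0, 0], "delta_rot": [0, 0, 0], "gripper": 0.02}, {"xyz": [0.06, 0, 0], "delta_rot": [0, 0, 0], "gripper": 0.02}, {"xyz": [0.06, 0, 0], "delta_rot": [0, 0, 0], "gripper": 0.02}, {"xyz": [0.06, 0, 0], "delta_rot": [0, 0, 0], "gripper": 0.02}]}}

```text
t: 20.12
eef_pos: [580.8, 154.2, 296.0]
tcp_rot: [180.0, -0.0, 80.6]
force: [1.3, -0.3, -1.4]
opening: 27.9
gripper_force: 110.0
```

Request:
{"op": "play_rows", "data": {"targets": [{"xyz": [0, 0, 0], "delta_rot": [0, -0.153, 0], "gripper": 0.02}, {"xyz": [0, 0, 0], "delta_rot": [0, -0.153, 0], "gripper": 0.02}, {"xyz": [0, 0, 0], "delta_rot": [0, -0.153, 0], "gripper": 0.02}, {"xyz": [0, 0, 0], "delta_rot": [0, -0.153, 0], "gripper": 0.02}, {"xyz": [0, 0, 0], "delta_rot": [0, 0, 0], "gripper": 0.02}]}}

```text
t: 20.75
eef_pos: [579.5, 156.0, 292.5]
tcp_rot: [-179.6, 35.2, 81.2]
force: [0.5, -0.4, -1.5]
opening: 27.8
gripper_force: 110.0
```

```bash
python3 -c "
from h import *
tip(ctrl.get_state(),'L',2.9);gw(cap('wrist'))"
```

```text
L t 20.75 depth -80.0 shift tool needed(mm) [16.7 -1.6 -0. ] turn needed(rad) [0.001 0.003 0.01 ] F mould [ 0.6 -0.3 -1.5] grip 27.8467095961595 q [-16.  41. -37.  66.  42. 111. -57.]
92 outer [-61.7  66.7] gap (np.float64(-1.3), np.float64(4.7)) 953
72 outer [-61.8  67.4] gap (np.float64(23.4), np.float64(23.9)) 676
40 outer [-61.3  67.6] gap (np.float64(-1.6), np.float64(7.5)) 749
28 outer [-61.5  68.1] gap (np.float64(-1.6), np.float64(9.9)) 678
-28 outer [-61.1  70.1] gap None 243
-40 outer [-60.7  70.3] gap None 214
-72 outer [-61.   71.6] gap None 140
-92 outer [-60.2  71.3] gap None 80
```

Request:
{"op": "play_rows", "data": {"targets": [{"xyz": [0.0167, 0, 0.01], "delta_rot": [0, 0, 0], "gripper": 0.02}, {"xyz": [0, 0, 0.02], "delta_rot": [0, 0, 0], "gripper": 0.02}, {"xyz": [0, 0, 0.02], "delta_rot": [0, 0, 0], "gripper": 0.02}, {"xyz": [0, 0, 0.014], "delta_rot": [0, 0, 0], "gripper": 0.02}, {"xyz": [0, 0, 0.003], "delta_rot": [0, 0, 0], "gripper": 0.02}]}}

```text
t: 21.42
eef_pos: [576.4, 125.7, 231.0]
tcp_rot: [180.0, 35.1, 80.5]
force: [0.2, 0.1, -1.3]
opening: 27.9
gripper_force: 110.1
```

```bash
python3 -c "
from h import *
tip(ctrl.get_state(),'L',2.9)"
```

```text
L t 21.43 depth -12.3 shift tool needed(mm) [ 6.3 -3.6 -0. ] turn needed(rad) [-0.     0.002 -0.   ] F mould [ 0.2  0.2 -1.3] grip 27.94526931765569 q [-13.  41. -37.  75.  42. 103. -61.]
```

Request:
{"op": "play_rows", "data": {"targets": [{"xyz": [0.006, -0.0036, 0], "delta_rot": [0, 0, 0], "gripper": 0.02}, {"xyz": [0, 0, 0.003], "delta_rot": [0, 0, 0], "gripper": 0.02}, {"xyz": [0, 0, 0.015], "delta_rot": [0, 0, 0], "gripper": 0.02}, {"xyz": [0, 0, 0.015], "delta_rot": [0, 0, 0], "gripper": 0.02}, {"xyz": [0, 0, 0.005], "delta_rot": [0, 0, 0], "gripper": 0.02}]}}

```text
t: 22.05
eef_pos: [569.7, 109.4, 195.7]
tcp_rot: [-179.9, 35.2, 80.6]
force: [0.9, 0.3, -1.1]
opening: 28.2
gripper_force: 110.1
```

```bash
python3 -c "
from h import *
tip(ctrl.get_state(),'L',2.9)"
```

```text
L t 22.05 depth 26.5 shift tool needed(mm) [ 0.2  0.3 -0. ] turn needed(rad) [-0.001  0.004  0.001] F mould [ 0.8  0.5 -1.1] grip 28.23432567019073 q [-11.  42. -37.  80.  42.  98. -63.]
```

Request:
{"op": "play_rows", "data": {"targets": [{"xyz": [0, 0, 0.006], "delta_rot": [0, 0, 0], "gripper": 0.02}, {"xyz": [0, 0, 0.007], "delta_rot": [0, 0, 0], "gripper": 0.02}, {"xyz": [0, 0, 0.006], "delta_rot": [0, 0, 0], "gripper": 0.02}, {"xyz": [0, 0, 0.004], "delta_rot": [0, 0, 0], "gripper": 0.02}, {"xyz": [0, 0, 0.002], "delta_rot": [0, 0, 0], "gripper": 0.02}]}}

```text
t: 22.68
eef_pos: [567.6, 96.7, 176.2]
tcp_rot: [-180.0, 35.1, 80.6]
force: [0.3, 0.5, -1.0]
opening: 28.1
gripper_force: 110.1
```

Request:
{"op": "play_rows", "data": {"targets": [{"xyz": [0, 0, 0.002], "delta_rot": [0, 0, 0], "gripper": 0.02}, {"xyz": [0, 0, 0.002], "delta_rot": [0, 0, 0], "gripper": 0.02}, {"xyz": [0, 0.0003, 0.002], "delta_rot": [0, 0, 0], "gripper": 0.02}, {"xyz": [0, 0.0003, 0.002], "delta_rot": [0, 0, 0], "gripper": 0.02}, {"xyz": [0, 0.0003, 0.002], "delta_rot": [0, 0, 0], "gripper": 0.02}]}}

```text
t: 23.3
eef_pos: [567.4, 91.2, 168.1]
tcp_rot: [-180.0, 35.1, 80.6]
force: [-1.3, 1.1, 0.5]
opening: 28.0
gripper_force: 110.3
```

Request:
{"op": "play_rows", "data": {"targets": [{"xyz": [0, 0.0003, 0.002], "delta_rot": [0, 0, 0], "gripper": 0.02}, {"xyz": [0, 0.0003, 0.002], "delta_rot": [0, 0, 0], "gripper": 0.02}, {"xyz": [0, 0.0003, 0.002], "delta_rot": [0, 0, 0], "gripper": 0.02}, {"xyz": [0, 0.0003, 0.002], "delta_rot": [0, 0, 0], "gripper": 0.02}, {"xyz": [0, 0.0003, 0.002], "delta_rot": [0, 0, 0], "gripper": 0.02}]}}

```text
t: 23.92
eef_pos: [567.9, 87.2, 161.0]
tcp_rot: [180.0, 35.0, 80.7]
force: [-2.9, 6.3, 8.7]
opening: 28.0
gripper_force: 111.5
```

```bash
python3 -c "
from h import *
tip(ctrl.get_state(),'L',5);gw(cap('wrist'));gap()"
```

```text
L t 23.93 depth 67.7 shift tool needed(mm) [-1.9  0.2 -0. ] turn needed(rad) [ 0.002 -0.001  0.002] F mould [-3.9  5.7  8.7] grip 28.046700425800655 q [ -9.  42. -37.  85.  43.  93. -65.]
92 outer [-61.3  67.7] gap (np.float64(-0.8), np.float64(6.7)) 2082
72 outer [-61.4  68.5] gap (np.float64(24.6), np.float64(24.9)) 1306
40 outer [-61.1  69.4] gap None 829
28 outer [-61.1  69.5] gap None 724
-28 outer [-60.5  71.2] gap None 44
-40 none
-72 none
-92 none
top 72 edge x [-61.8  68. ] 881
top -72 edge x [-61.1  70.8] 880
```

Request:
{"op": "play_rows", "data": {"targets": [{"xyz": [-0.0007, 0.0003, 0.002], "delta_rot": [0, 0, 0], "gripper": 0.02}, {"xyz": [-0.0007, 0.0003, 0.002], "delta_rot": [0, 0, 0], "gripper": 0.02}, {"xyz": [0, 0.0003, 0.002], "delta_rot": [0, 0, 0], "gripper": 0.02}, {"xyz": [0, 0.0003, 0.0015], "delta_rot": [0, 0, 0], "gripper": 0.02}, {"xyz": [0, 0, 0.0005], "delta_rot": [0, 0, 0], "gripper": 0.02}]}}

```text
t: 24.65
eef_pos: [568.0, 81.3, 154.9]
tcp_rot: [-180.0, 35.0, 80.7]
force: [-3.3, 6.4, 6.2]
opening: 28.1
gripper_force: 111.2
```

```bash
python3 - <<'E'
from h import *
tip(ctrl.get_state(),'L',5);c=cap('wrist','w6');gw(c);gap()
# wedge handle top end in tool frame
s=ctrl.get_state();Rt=R.from_euler('xyz',s['tcp_rot'],degrees=True).as_matrix()
for n in('w3','w4','w5','w6'):
    c=load(n);P=cloud(c)
    T=np.array(c['cam_to_world']); T6=np.array(load('w6')['cam_to_world'])
    X=np.linalg.inv(T6)@np.c_[np.zeros(3),].sum() if 0 else None
    q=np.c_[P.reshape(-1,3),np.ones(307200)]@(T6@np.linalg.inv(T)).T; q=(q[:,:3]-s['eef_pos'])@Rt
    rgb=c['pixels'].reshape(-1,3).astype(int)
    k=(abs(q[:,1])<13)&(q[:,0]>10)&(q[:,0]<35)&(q[:,2]>-60)&(q[:,2]<40)&(rgb[:,0]-rgb[:,2]>25)
    top=q[k&(q[:,0]<19)];side=q[k&(q[:,0]>18)&(q[:,0]<23)]
    print(n,k.sum(),'top z',np.percentile(q[k][:,2],[1,5,50]).round(1) if k.sum() else '', 'side x',np.percentile(side[:,0],[50]).round(1) if len(side) else '', 'shoulder z',np.percentile(side[:,2],[95,99]).round(1) if len(side) else '')
E
```

```text
L t 24.65 depth 76.0 shift tool needed(mm) [-0.7 -0.9 -0. ] turn needed(rad) [ 0.002 -0.001  0.003] F mould [-4.3  5.8  6.2] grip 28.051327285150336 q [ -9.  43. -37.  86.  44.  92. -65.]
92 outer [-61.3  70.7] gap (np.float64(-0.8), np.float64(10.1)) 2186
72 outer [-61.   70.9] gap None 1403
40 outer [-61.1  71.1] gap None 914
28 outer [-61.2  71.4] gap None 735
-28 outer [-60.6  71.9] gap None 57
-40 none
-72 none
-92 none
top 72 edge x [-61.6  70.2] 873
top -72 edge x [-61.4  70.6] 869
w3 3329 top z [-39.8 -39.3 -33.2] side x [20.7] shoulder z [ 9.7 13.7]
w4 3272 top z [-39.6 -39.1 -32.7] side x [20.4] shoulder z [ 9.8 13.4]
w5 3262 top z [-39.6 -39.1 -32.7] side x [20.3] shoulder z [10.2 13.9]
w6 3360 top z [-39.8 -39.3 -32.5] side x [20.8] shoulder z [10.2 14.2]
```

Request:
{"op": "play_rows", "data": {"targets": [{"xyz": [-0.0007, 0, 0.001], "delta_rot": [0, 0, 0], "gripper": 0.02}, {"xyz": [0, 0, 0.001], "delta_rot": [0, 0, 0], "gripper": 0.02}, {"xyz": [0, 0, 0.001], "delta_rot": [0, 0, 0], "gripper": 0.02}, {"xyz": [0, 0, 0], "delta_rot": [0, 0, 0], "gripper": 0.02}, {"xyz": [0, 0, 0], "delta_rot": [0, 0, 0], "gripper": 0.02}]}}

```text
t: 25.38
eef_pos: [567.9, 79.0, 152.8]
tcp_rot: [180.0, 35.0, 80.7]
force: [-1.4, 5.1, 5.6]
opening: 28.0
gripper_force: 111.1
```

```bash
python3 - <<'E'
from h import *
tip(ctrl.get_state(),'L',5.5);c=cap('wrist','w7');gw(c);gap()
E
```

```text
L t 25.38 depth 79.0 shift tool needed(mm) [-0.  -0.6 -0. ] turn needed(rad) [ 0.002 -0.001  0.002] F mould [-2.3  4.8  5.6] grip 27.98161659712433 q [ -9.  43. -37.  86.  44.  92. -65.]
92 outer [-61.5  71.8] gap (np.float64(-0.8), np.float64(10.8)) 2233
72 outer [-61.4  71.8] gap None 1442
40 outer [-61.1  71.8] gap None 954
28 outer [-60.7  72. ] gap None 732
-28 outer [-60.8  72.2] gap None 63
-40 none
-72 none
-92 none
top 72 edge x [-61.8  71. ] 865
top -72 edge x [-61.2  71. ] 880
```

Request:
{"op": "play_rows", "data": {"targets": [{"xyz": [0, 0, -0.004], "delta_rot": [0, 0, 0], "gripper": 0.02}, {"xyz": [0, 0, -0.02], "delta_rot": [0, 0, 0], "gripper": 0.02}, {"xyz": [0, 0, -0.03], "delta_rot": [0, 0, 0], "gripper": 0.02}, {"xyz": [0, 0, -0.033], "delta_rot": [0, 0, 0], "gripper": 0.02}, {"xyz": [0, 0, -0.033], "delta_rot": [0, 0, 0], "gripper": 0.02}]}}

```text
t: 26.1
eef_pos: [579.7, 145.0, 251.2]
tcp_rot: [180.0, 35.2, 80.5]
force: [-0.2, 0.4, -1.6]
opening: 28.0
gripper_force: 110.0
```

Request:
{"op": "play_rows", "data": {"targets": [{"xyz": [0, 0, -0.025], "delta_rot": [0, 0.153, 0], "gripper": 0.02}, {"xyz": [0, 0, -0.025], "delta_rot": [0, 0.153, 0], "gripper": 0.02}, {"xyz": [0, 0, -0.01], "delta_rot": [0, 0.153, 0], "gripper": 0.02}, {"xyz": [0, 0, 0], "delta_rot": [0, 0.153, 0], "gripper": 0.02}, {"xyz": [-0.04, 0, -0.01], "delta_rot": [0, 0, 0], "gripper": 0.02}]}}

```text
t: 26.72
eef_pos: [577.5, 131.4, 312.7]
tcp_rot: [180.0, 0.0, 80.5]
force: [0.2, -0.8, -0.6]
opening: 28.0
gripper_force: 110.0
```

Request:
{"op": "play_rows", "data": {"targets": [{"xyz": [-0.05, 0, -0.005], "delta_rot": [0, 0, 0], "gripper": 0.02}, {"xyz": [-0.05, 0, 0], "delta_rot": [0, 0, 0], "gripper": 0.02}, {"xyz": [-0.03, 0, 0], "delta_rot": [0, 0, 0], "gripper": 0.02}, {"xyz": [0, 0, 0], "delta_rot": [0, 0, 0], "gripper": 0.02}, {"xyz": [0, 0, 0], "delta_rot": [0, 0, 0], "gripper": 0.02}]}}

```text
t: 27.35
eef_pos: [556.1, 5.8, 317.9]
tcp_rot: [180.0, 0.1, 80.6]
force: [-0.5, 0.9, -0.9]
opening: 28.0
gripper_force: 110.0
```

```bash
python3 - <<'E'
from h import *
s=ctrl.get_state();print(s['t'],s['eef_pos'],s['tcp_rot'])
c=cap('wrist','w8');gw(c);gap()
I=ortho(c,O[:2],YAW,(-75,85),(-110,110),126,3.6)
for xx in range(-70,90,10): cv2.line(I,(0,int((85-xx)*3.6)),(6 if xx else 20,int((85-xx)*3.6)),(0,0,255),1)
cv2.imwrite('pics/o8.png',I)
E
```

```text
27.35 [556.09553556   5.78270927 317.91591471] [1.79998577e+02 6.03616036e-02 8.06122050e+01]
92 outer [-61.3  73. ] gap (np.float64(-1.4), np.float64(10.7)) 1356
72 outer [-61.6  73.2] gap None 1034
40 outer [-61.5  72.8] gap (np.float64(-0.7), np.float64(11.0)) 1274
28 outer [-61.8  73.6] gap (np.float64(-0.7), np.float64(11.0)) 1283
-28 outer [-61.8  72.3] gap None 651
-40 outer [-61.2  72.1] gap None 556
-72 outer [-61.8  73.3] gap None 408
-92 outer [-61.5  73.1] gap None 167
top 72 edge x [-62.  18.] 438Traceback (most recent call last):
  File "<stdin>", line 3, in <module>
  File "h.py", line 48, in gap
    k=q[(abs(q[:,1]-y0)<22)];print(name,y0,'edge x',np.percentile(k[:,0],[1,99]).round(1),len(k))
                                                    ~~~~~~~~~~~~~^^^^^^^^^^^^^^^
    return _quantile_unchecked(
        a, q, axis, out, overwrite_input, method, keepdims, weights)
    return _ureduce(a,
                    func=_quantile_ureduce_func,
    ...<5 lines>...
                    overwrite_input=overwrite_input,
                    method=method)
    r = func(a, **kwargs)
    result = _quantile(arr,
                       quantiles=q,
    ...<2 lines>...
                       out=out,
                       weights=wgt)
    slices_having_nans = np.isnan(arr[-1, ...])
                                  ~~~^^^^^^^^^
IndexError: index -1 is out of bounds for axis 0 with size 0
```

```bash
python3 - <<'E'
from h import *
def lines(n):
    P=cloud(load(n));q=(P.reshape(-1,3)-O)@MR;q=q[(abs(q[:,2]-126)<4)&(abs(q[:,0])<95)&(abs(q[:,1])<97)]
    Y=[];A=[];B=[]
    for y0 in range(-94,95,4):
        k=np.sort(q[abs(q[:,1]-y0)<2][:,0])
        if len(k)<40 or k[-1]<55: continue
        Y.append(y0);A.append(k[1]);B.append(k[-2])
    pa=np.polyfit(Y,A,1);pb=np.polyfit(Y,B,1)
    print(n,len(Y),'thickness-124 L,R',[(np.polyval(pb,y)-np.polyval(pa,y)-124).round(2) for y in(72,-72)],'slopes',pa[0].round(4),pb[0].round(4),'rms',np.std(B-np.polyval(pb,Y)).round(2))
for n in('w1','w4','w5','w8'):lines(n)
E
```

```text
w1 48 thickness-124 L,R [np.float64(0.85), np.float64(-0.13)] slopes -0.0037 0.0031 rms 0.42
w4 48 thickness-124 L,R [np.float64(5.42), np.float64(0.13)] slopes -0.0024 0.0343 rms 0.36
w5 48 thickness-124 L,R [np.float64(4.82), np.float64(8.6)] slopes -0.0015 -0.0277 rms 0.35
w8 48 thickness-124 L,R [np.float64(10.5), np.float64(9.85)] slopes -0.0028 0.0017 rms 0.61
```

Request:
{"op": "play_rows", "data": {"targets": [{"xyz": [0.03, -0.012, 0], "delta_rot": [0, 0, 0], "gripper": 0.02}, {"xyz": [0.048, -0.019, 0], "delta_rot": [0, 0, 0], "gripper": 0.02}, {"xyz": [0.048, -0.019, 0], "delta_rot": [0, 0, 0], "gripper": 0.02}, {"xyz": [0.048, -0.019, 0], "delta_rot": [0, 0, 0], "gripper": 0.02}, {"xyz": [0.048, -0.019, 0], "delta_rot": [0, 0, 0], "gripper": 0.02}]}}

```text
t: 28.08
eef_pos: [504.7, 241.6, 317.8]
tcp_rot: [180.0, 0.0, 80.7]
force: [0.6, -0.4, -0.7]
opening: 28.0
gripper_force: 110.0
```

Request:
{"op": "play_rows", "data": {"targets": [{"xyz": [0.048, -0.019, 0], "delta_rot": [0, 0, 0], "gripper": 0.02}, {"xyz": [0.048, -0.019, 0], "delta_rot": [0, 0, 0], "gripper": 0.02}, {"xyz": [0.047, -0.019, 0], "delta_rot": [0, 0, -0.18], "gripper": 0.02}, {"xyz": [0, 0, 0], "delta_rot": [0, 0, -0.18], "gripper": 0.02}, {"xyz": [0, 0, 0], "delta_rot": [0, 0, -0.185], "gripper": 0.02}]}}

```text
t: 28.7
eef_pos: [471.2, 391.5, 317.3]
tcp_rot: [-179.9, 0.0, 112.4]
force: [0.5, -0.1, -1.3]
opening: 28.0
gripper_force: 110.0
```

Request:
{"op": "play_rows", "data": {"targets": [{"xyz": [0, 0, 0.02], "delta_rot": [0, 0, 0], "gripper": 0.02}, {"xyz": [0, 0, 0.02], "delta_rot": [0, 0, 0], "gripper": 0.02}, {"xyz": [0, 0, 0.01], "delta_rot": [0, 0, 0], "gripper": 0.02}, {"xyz": [0, 0, 0], "delta_rot": [0, 0, 0], "gripper": 0.02}, {"xyz": [0, 0, 0], "delta_rot": [0, 0, 0], "gripper": 0.02}]}}

```text
t: 29.32
eef_pos: [472.7, 389.9, 268.3]
tcp_rot: [180.0, 0.0, 111.9]
force: [-0.3, 0.2, -1.6]
opening: 28.0
gripper_force: 110.1
```

```bash
cat >> h.py <<'E'
def back(s,tx=472.0,ty=389.6,yaw=111.8):
    Rt=R.from_euler('xyz',s['tcp_rot'],degrees=True).as_matrix()
    tip=s['eef_pos']+Rt[:,2]*G
    print('t',s['t'],s['eef_pos'].round(1),s['tcp_rot'].round(2),'tip',tip.round(1),'F',s['force'].round(1))
    print('shift TCP',(Rt.T@np.array([tx-s['eef_pos'][0],ty-s['eef_pos'][1],0])).round(1),'turn',R.from_matrix(Rt.T@R.from_euler('xyz',[180,0,yaw],degrees=True).as_matrix()).as_rotvec().round(3))
E
python3 -c "
from h import *
back(ctrl.get_state());print(ctrl.get_state()['qpos'])"
```

```text
t 29.325 [472.7 389.9 268.3] [1.7997e+02 1.0000e-02 1.1186e+02] tip [472.7 389.9 156.6] F [-0.3  0.2 -1.6]
shift TCP [-0.1 -0.7 -0. ] turn [0.    0.    0.001]
[ -9.77760478  33.30436605 -57.94701117  80.70971465  28.11783845
  81.20774411 -45.74234455]
```

Request:
{"op": "play_rows", "data": {"targets": [{"xyz": [0, -0.0007, 0.02], "delta_rot": [0, 0, 0], "gripper": 0.02}, {"xyz": [0, 0, 0.02], "delta_rot": [0, 0, 0], "gripper": 0.02}, {"xyz": [0, 0, 0.015], "delta_rot": [0, 0, 0], "gripper": 0.02}, {"xyz": [0, 0, 0.015], "delta_rot": [0, 0, 0], "gripper": 0.02}, {"xyz": [0, 0, 0.015], "delta_rot": [0, 0, 0], "gripper": 0.02}]}}

```text
t: 29.95
eef_pos: [472.2, 389.1, 182.0]
tcp_rot: [180.0, 0.0, 111.8]
force: [0.3, 0.5, -1.8]
opening: 28.0
gripper_force: 110.1
```

```bash
python3 -c "
from h import *
back(ctrl.get_state())"
```

```text
t 29.95 [472.2 389.1 182. ] [1.8000e+02 3.0000e-02 1.1182e+02] tip [472.2 389.1  70.3] F [ 0.3  0.5 -1.8]
shift TCP [ 0.5  0.  -0. ] turn [0.    0.001 0.   ]
```

Request:
{"op": "play_rows", "data": {"targets": [{"xyz": [0, 0, 0.014], "delta_rot": [0, 0, 0], "gripper": 0.02}, {"xyz": [0, 0, 0.014], "delta_rot": [0, 0, 0], "gripper": 0.02}, {"xyz": [0, 0, 0.013], "delta_rot": [0, 0, 0], "gripper": 0.02}, {"xyz": [0, 0, 0.009], "delta_rot": [0, 0, 0], "gripper": 0.02}, {"xyz": [0, 0, 0.003], "delta_rot": [0, 0, 0], "gripper": 0.02}], "force": 60}}

```text
t: 30.58
eef_pos: [471.9, 388.7, 128.9]
tcp_rot: [-179.9, 0.1, 111.8]
force: [-0.3, -0.5, -0.5]
opening: 27.8
gripper_force: 110.1
```

Request:
{"op": "play_rows", "data": {"targets": [{"xyz": [0, 0, 0.001], "delta_rot": [0, 0, 0], "gripper": 0.02}, {"xyz": [0, 0, 0.001], "delta_rot": [0, 0, 0], "gripper": 0.02}, {"xyz": [0, 0, 0.001], "delta_rot": [0, 0, 0], "gripper": 0.02}, {"xyz": [0, 0, 0], "delta_rot": [0, 0, 0], "gripper": 0.02}, {"xyz": [0, 0, 0], "delta_rot": [0, 0, 0], "gripper": 0.02}]}}

```text
t: 31.2
eef_pos: [472.1, 388.8, 126.6]
tcp_rot: [-180.0, 0.0, 111.8]
force: [-0.5, -0.4, -1.4]
opening: 28.2
gripper_force: 110.1
```

```bash
python3 -c "
from h import *
back(ctrl.get_state())"
```

```text
t 31.2 [472.1 388.8 126.6] [-1.7998e+02  5.0000e-02  1.1183e+02] tip [472.1 388.7  14.9] F [-0.5 -0.4 -1.4]
shift TCP [ 0.7  0.2 -0. ] turn [-0.     0.001  0.   ]
```

Request:
{"op": "play_rows", "data": {"targets": [{"xyz": [0.0005, 0, 0.001], "delta_rot": [0, 0, 0], "gripper": 0.02}, {"xyz": [0, 0, 0.001], "delta_rot": [0, 0, 0], "gripper": 0.02}, {"xyz": [0, 0, 0.001], "delta_rot": [0, 0, 0], "gripper": 0.02}, {"xyz": [0, 0, 0], "delta_rot": [0, 0, 0], "gripper": 0.02}, {"xyz": [0, 0, 0], "delta_rot": [0, 0, 0], "gripper": 0.02}]}}

```text
t: 31.82
eef_pos: [471.9, 389.5, 124.9]
tcp_rot: [180.0, 0.1, 111.8]
force: [-2.8, -3.6, 10.7]
opening: 27.8
gripper_force: 111.4
```

Request:
{"op": "play_rows", "data": {"targets": [{"xyz": [0, 0, 0], "delta_rot": [0, 0, 0], "gripper": 0.03}, {"xyz": [0, 0, 0], "delta_rot": [0, 0, 0], "gripper": 0.04}, {"xyz": [0, 0, 0], "delta_rot": [0, 0, 0], "gripper": 0.06}, {"xyz": [0, 0, 0], "delta_rot": [0, 0, 0], "gripper": 0.08}, {"xyz": [0, 0, 0], "delta_rot": [0, 0, 0], "gripper": 0.085}]}}

```text
t: 32.45
eef_pos: [471.8, 389.3, 123.4]
tcp_rot: [-180.0, 0.0, 111.8]
force: [-1.5, -0.1, -0.6]
opening: 84.9
gripper_force: 0.0
```

Request:
{"op": "play_rows", "data": {"targets": [{"xyz": [0, 0, 0], "delta_rot": [0, 0, 0], "gripper": 0.085}, {"xyz": [0, 0, -0.02], "delta_rot": [0, 0, 0], "gripper": 0.085}, {"xyz": [0, 0, -0.05], "delta_rot": [0, 0, 0], "gripper": 0.085}, {"xyz": [0, 0, -0.06], "delta_rot": [0, 0, 0], "gripper": 0.085}, {"xyz": [0, 0, -0.05], "delta_rot": [0, 0, 0], "gripper": 0.085}]}}

```text
t: 33.08
eef_pos: [471.4, 390.0, 307.6]
tcp_rot: [179.9, -0.0, 111.9]
force: [1.0, 0.4, -0.6]
opening: 85.0
gripper_force: 0.0
```

```bash
python3 - <<'E'
from h import *
s=ctrl.get_state();back(s)
c=cap('wrist','w9');P=cloud(c);Z=P[:,:,2]
def fit(h,o,r):
    m=(abs(Z-h)<4)&(np.hypot(P[...,0]-o[0],P[...,1]-o[1])<r); q=P[m][:,:2].astype(np.float32)
    print(h,len(q),cv2.minAreaRect(q),np.median(P[m],0))
fit(164,(471,388),40);fit(153,(508,296),40);fit(108,(490,343),140)
a=cap('top');b=cap('side')['pixels']
D=np.hstack([cv2.resize(a['pixels'][150:290,110:410],(800,373))]);E=cv2.resize(b[180:400,120:480],(370,226))
J=np.zeros((600,800,3),np.uint8);J[:373]=D;J[373:599,:370]=E;J[373:600,400:703]=cv2.resize(c['pixels'],(303,227))
cv2.imwrite('pics/f.png',J[:,:,::-1])
P=cloud(a);q=(P.reshape(-1,3)-O)@MR;q=q[(abs(q[:,2]-126)<5)&(abs(q[:,0])<95)&(abs(q[:,1])<105)]
for y0 in(72,-72):
    k=q[(abs(q[:,1]-y0)<22)];print(y0,'edge x',np.percentile(k[:,0],[1,99]).round(1),len(k))
E
```

```text
t 33.075 [471.4 390.  307.6] [ 1.7991e+02 -5.0000e-02  1.1187e+02] tip [471.5 390.1 195.9] F [ 1.   0.4 -0.6]
shift TCP [-0.6  0.4  0. ] turn [ 0.002 -0.001  0.001]
164 1350 ((471.42578125, 389.83123779296875), (31.806041717529297, 39.24565887451172), 22.230213165283203) [471.22989498 390.56373053 163.30524696]
153 762 ((509.33538818359375, 297.09942626953125), (34.39098358154297, 34.358177185058594), 39.413177490234375) [508.8689984  298.26262173 152.27669125]
108 7893 ((490.6037902832031, 342.4897155761719), (70.9554214477539, 210.7801513671875), 21.951454162597656) [485.87182176 351.33646052 107.47343925]
72 edge x [-61.8  71. ] 888
-72 edge x [-61.3  70.8] 880
```

View pics/f.png

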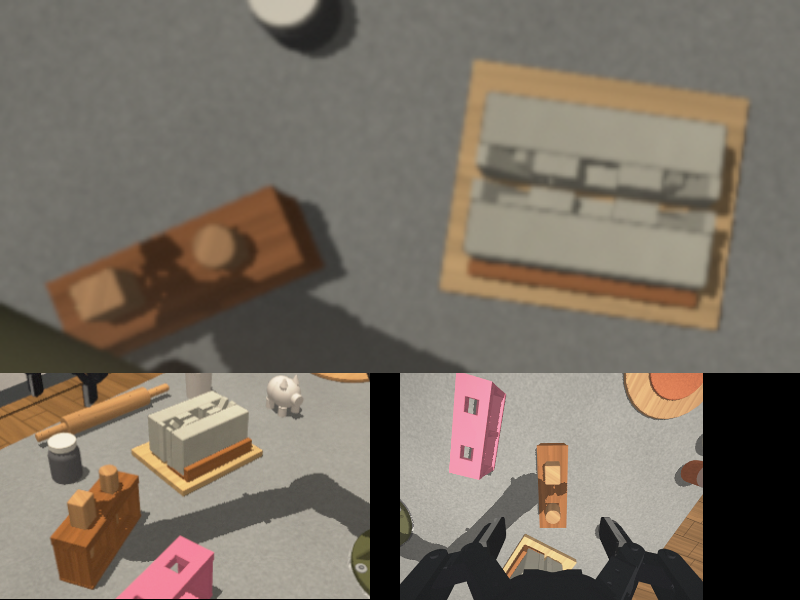

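The final view shows the wedge seated in the rack (handle top at 163.3 mm, the same as before) and the stick undisturbed. The mould seam is open and parallel at about 11.5 mm.

```bash
python3 -c "
from h import *
print(ctrl.sign_off())"
```

```text
the job is handed in; nothing more can be done
None
```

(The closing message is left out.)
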